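# Unpack the sample carrier and start the timer

### The job

Unpack the samples for testing: pinch the two orange buttons on the carrier's lid together, lift the lid off and stand it on the blue mat, then take every sample jar out, stand it upright and gently on the aluminium tray, and press its cap down until it is fully home. When all the jars are ready, turn the timer's dial to the green mark, pressing down firmly on it while you turn so that the timer stays put on its cork pad and does not spin. Leave everything else on the desk where it is.

Things in the scene. Friction and masses are not known exactly. Their poses are not given: they have to be found in the camera images.
- carrier: Carrier base, fixed: grey open box 226 (x) x 176 (y) x 22 mm high, walls and floor 5. Origin under its centre. A steel catch tower (20 x 64 mm, top at z 65) stands in its middle. Jars stand on its floor at about x +-70, y +-45 mm in its frame; three or all four places are taken.
- lid: Clear cover 212 (x) x 162 (y) x 90 mm high, walls 4, 0.34 kg, standing in the carrier over the jars. Origin: centre of its open underside, z up. Middle of its top: blue hub 40 x 19 mm, z 90 to 122, with an orange spring button on each y side, faces 56 mm apart free, 40 pinched. Hooked legs hold it to the carrier till both are in over 5 mm. Raise it 90 mm to clear the jars. Stands on its walls.
- button_l (a joint): Orange lid button on the lid's +y side: 30 mm wide (x), z 94 to 124 mm in the lid's frame. 0 free, 0.008 m fully pinched inward (about 7 N; it springs out again). With both pinched fully in (30 N grip) the lid is lifted straight up by the buttons themselves.
- button_r (a joint): Orange lid button on the lid's -y side: 30 mm wide (x), z 94 to 124 mm in the lid's frame. 0 free, 0.008 m fully pinched inward (about 7 N; it springs out again). With both pinched fully in (30 N grip) the lid is lifted straight up by the buttons themselves.
- tray: Aluminium tester tray, fixed: 236 (x) x 186 (y) mm, rim 12 mm high, floor and walls 4 mm. Origin under its centre. Room for four jars, e.g. at x +-55, y +-42 mm.
- lid_mat: Blue flat mat, fixed, 250 (x) x 200 (y) x 3 mm, origin under its centre: the place for the lid.
- timer_mat: Square cork pad, fixed, 140 x 140 x 3 mm, origin under its centre. The timer stands on it in the middle, square to it.
- timer: Free-standing round white timer, 104 mm across, 45 high, 0.2 kg, loose on the cork pad. Origin: centre of its underside. On its top black marks and one broad green mark, met by the pointer at dial 1.4 rad. It stands on a small slick foot: turn the dial without pressing and the whole timer spins. Under about 8 N down on the dial it may still slip; 10 to 16 N is right.
- dial (a joint): Timer dial angle, rad, 0 to 2.2, grows clockwise seen from above; stiff (0.06 N m), stays where it is left. The green mark is at 1.4.
- dial_grip (a point): Point on the dial's axis that turns with it. The black grip bar is 50 mm long (this point's x; white pointer at the +x end), 12 thick (y), 30 tall; the point lies 10 mm below its top and 20 mm above the dial's round skirt (54 mm across). The dial is sprung: it sinks up to 8 mm under a push, 2 N per mm, from 2 N on.
- jar1: Sample jar with a red label: 44 mm across, glass body 58 mm high, then a white cap 40 mm across. Origin at the centre of its underside, z up. Overall height 78 mm with the cap fully proud, 72 mm with it home. 0.11 kg. May be absent.
- cap1 (a joint): How far the cap of jar1 is pushed down: 0 to 0.002 m at the start (a red ring shows beneath it), 0.006 m fully home (no red to be seen). Takes about 7 N straight down; it does not spring back.
- jar2: Sample jar with a dark blue label: 44 mm across, glass body 58 mm high, then a white cap 40 mm across. Origin at the centre of its underside, z up. Overall height 78 mm with the cap fully proud, 72 mm with it home. 0.11 kg. May be absent.
- cap2 (a joint): How far the cap of jar2 is pushed down: 0 to 0.002 m at the start (a red ring shows beneath it), 0.006 m fully home (no red to be seen). Takes about 7 N straight down; it does not spring back.
- jar3: Sample jar with a light blue label: 44 mm across, glass body 58 mm high, then a white cap 40 mm across. Origin at the centre of its underside, z up. Overall height 78 mm with the cap fully proud, 72 mm with it home. 0.11 kg. May be absent.
- cap3 (a joint): How far the cap of jar3 is pushed down: 0 to 0.002 m at the start (a red ring shows beneath it), 0.006 m fully home (no red to be seen). Takes about 7 N straight down; it does not spring back.
- jar4: Sample jar with a magenta label: 44 mm across, glass body 58 mm high, then a white cap 40 mm across. Origin at the centre of its underside, z up. Overall height 78 mm with the cap fully proud, 72 mm with it home. 0.11 kg. May be absent.
- cap4 (a joint): How far the cap of jar4 is pushed down: 0 to 0.002 m at the start (a red ring shows beneath it), 0.006 m fully home (no red to be seen). Takes about 7 N straight down; it does not spring back.
- mug: White mug, 80 mm across, 95 mm high. Leave alone. Origin under its centre.
- pen_black: Black marker pen, 130 mm, lying. Leave alone. Origin under its centre.
- eraser: Orange block 70 x 30 x 18 mm. Leave alone. Origin under its centre.
- bracelet: Black bracelet, 84 mm ring, lying. Leave alone. Origin under its centre.
- gel: Hand gel bottle, 60 mm across, 150 mm high. Leave alone. Origin under its centre.
- reagent: Amber glass jar, 60 mm across, 100 mm high. Leave alone. Origin under its centre.
Mind the look-alikes: they are no part of the job. Leave any red or turquoise look-alike of the timer alone.

How it is judged:
On the way, in this order (a step that is already met when the one before it is completed fails the run):
1. both lid buttons pinched in (value of joint each of button_l, button_r above 0.005 m), for 0.2 s.
2. the lid stands on the blue mat (horizontal distance between lid and lid_mat below 0.06 m and height (world z) of lid below 0.012 m and angle between lid's own z axis and vertical below 0.1 rad), for 0.2 s.
3. every jar stands on the tray with its cap home (x of jar1 in the frame of tray between -0.112 and 0.112 m and y of jar1 in the frame of tray between -0.087 and 0.087 m and z of each of jar1, jar2, jar3, jar4 in the frame of tray below 0.01 m and angle between each of jar1, jar2, jar3, jar4's own z axis and vertical below 0.12 rad and value of joint each of cap1, cap2, cap3, cap4 above 0.0045 m and x of jar2 in the frame of tray between -0.112 and 0.112 m and y of jar2 in the frame of tray between -0.087 and 0.087 m and x of jar3 in the frame of tray between -0.112 and 0.112 m and y of jar3 in the frame of tray between -0.087 and 0.087 m and x of jar4 in the frame of tray between -0.112 and 0.112 m and y of jar4 in the frame of tray between -0.087 and 0.087 m), for 0.2 s.
4. the dial is at the green mark (value of joint dial between 1.25 and 1.55 rad), for 0.2 s.
At the end, for the whole second after the job is handed in: Lid upright on the blue mat (centres within 60 mm); every jar present upright (7 degrees) and still on the tray, its cap at least 4.5 of 6 mm down; dial at 1.4 +-0.15 rad; timer within 30 mm and 15 degrees of square in the middle of its pad (all of step 2 and all of step 3 and all of step 4 and linear speed of each of jar1, jar2, jar3, jar4 below 0.02 m/s and angle between the x axis of timer and the x axis of timer_mat, either way round below 0.26 rad and horizontal distance between timer and timer_mat below 0.03 m and angle between timer's own z axis and vertical below 0.1 rad); the robot touches nothing.
It fails at once if the timer spins on its pad (more than 15 degrees) or is pushed away (more than 30 mm) (angle between the x axis of timer and the x axis of timer_mat, either way round above 0.26 rad or distance of timer from where it was at the start of the episode above 0.03 m).
It fails at once if a jar is dropped or flung (faster than 1.2 m/s) (linear speed of any of jar1, jar2, jar3, jar4 above 1.2 m/s).
It fails at once if something that is no part of the job is moved more than 40 mm (distance of any of mug, pen_black, eraser, bracelet, gel, reagent from where it was at the start of the episode above 0.04 m).
Of jar1, jar2, jar3, jar4 only 3 to 4 are there at a start; the rules pass over those that are not, and their reading is None.
At some moment in a run one of jar1, jar2, jar3, jar4 may be knocked a few centimetres aside while the robot is not near it.
It also fails if it takes over 210 s, if anything falls off the work surface, if the arm or the gripper's body presses on something with over 40 N, if the wrist force passes 120 N, or if a joint passes its speed limit or range.

### The arm

A 6-joint arm with a two-finger parallel gripper is mounted at the origin on the work surface. World frame = base frame: x ahead of the robot, y to its left, z up, the work surface at z = 0. Lengths are in m, angles in rad, forces in N, time in s.
With the tool pointing down it reaches from about 0.275 to 0.85 m from the base axis. Payload 19 kg.
Tool frame: the origin (TCP) lies midway between the tips of the shut fingers; the grasp point (between the pads) lies 19 mm behind it; z points along the fingers, y is the line along which they close (so a half turn about z gives the same grasp; the last joint's range is limited). The gripper opens to 85 mm and grips with 20 to 120 N. Pads are 22 mm wide; open, the fingers measure 114 mm over their backs; the gripper's body (76 mm by 85 mm) begins 54 mm behind the grasp point. The pads swing forward as they close: fully open they stand 13 mm farther back than shut.
Start: joints at [1.209, 0.15, 1.437, -0, 1.554, -0.134], TCP at [0.13, 0.56, 0.192] pointing down, gripper open.
Joint ranges: [-2.8, 2.8], [-0.68, 2.1], [0.12, 2.68], [-1.39, 4.53], [0.16, 2.79], [-2.81, 2.81]. Speed limits (rad/s): [1.89, 1.89, 2.22, 3.01, 3.01, 3.01].

### API

Orientations are given as [roll, pitch, yaw] about the fixed x, y, z axes, in that order (R = Rz(yaw) Ry(pitch) Rx(roll)).
In Python, from station import monitor, imaging, order gives the robot as it stands.
- The arm moves only by the tool drive_tool, never from a script. Its argument "targets" is text: rows parted by semicolons, each of 7 numbers parted by spaces: the turn, a rotation vector about the world's x, y, z in rad, then the shift along the world's x, y, z in mm, then the finger opening in mm, from 0 to 85.4. In form: rx ry rz dx dy dz jaw; .... A call has exactly 10 rows; each row shifts and turns the commanded pose from where the row before left it; what a row does not reach is not made up. A row lasts 1/8 s, in which the tool goes at most 62.5 mm and 10.7 degrees, less where a joint would pass 70% of its speed; a pose out of reach is approached as far as the arm can. A call with a gripper value outside its range is refused whole. The fingers move at their own pace and stop on an object; the grip force is fixed at half the most. Time passes only in rows, so rows that do not move let the fingers close, or fill a call up. It gives the time, the measured TCP pose, the force, the opening and the grip force at its end, in the units of the state.
- monitor.get_state(): the state, without advancing time (a new reading comes with each control period).
- imaging.get_image(name): name is "scene" or "top"; returns a dict with "color" (400x640x3 uint8, blue, green, red), "range_z" (400x640 float32, m along the optical axis (not along the pixel's ray), 0 where there is no reading), "fx", "fy", "cx", "cy" (pixels), "extrinsics" (4x4, takes a point from world to camera coordinates). Camera axes: x right, y up, looking along -z (the intrinsics and any distortion apply to the point x, -y, -z); pixel columns grow to the right and rows downward; lengths in m; the calibration is good to about 2 mm. A picture is of the moment at which its call begins.
- order.close_job(): hands the job in; it is judged then, once.
The state is a dict: "time_s": time; "qpos": joint angles; "joint_vel": joint speeds; "joint_efforts": joint torques, N m; "eef_pos": TCP position; "tool_rot": TCP orientation; "wrist_force": force on the tool from outside, world axes, zero at the start; "torque": the same for the moment, N m; "gripper_width": finger opening in m; "finger_force": force on a finger pad.
Only numpy, scipy, OpenCV 4.12 (cv2) and the standard library are available. Lean on these libraries where they do the work, as an engineer would, in place of code of your own. Each camera call takes 0.05 s, during which the arm holds its last target. There are 200 camera calls.

## Working session

There is one attempt and no reset: what is moved stays moved. The work goes in short steps, Python scripts to look and compute and a tool call to move; the robot and the scene stay as the last step left them, time stands still between calls to the robot, and variables do not carry over. Pictures are saved under pics/ and viewed, at most 14 in all, crops included, and the job is handed in when it is done.

Besides the shell and the picture viewer there is one more tool, called after "Request:" as name(argument=value, ...) on one line, values as JSON. drive_tool: Moves the arm, as the interface text tells. Its arguments: {"type":"object","properties":{"targets":{"type":"string"}},"required":["targets"]}

```bash
mkdir -p pics; ls; cat > h.py <<'E'
import numpy as np, cv2
from station import monitor, imaging, order
def img(n):
    d=imaging.get_image(n); d['color']=np.ascontiguousarray(d['color']); return d
def pts(d):
    E=np.array(d['extrinsics']); z=d['range_z'].astype(float)
    v,u=np.mgrid[0:z.shape[0],0:z.shape[1]]
    P=np.stack([(u-d['cx'])/d['fx']*z,-(v-d['cy'])/d['fy']*z,-z],-1)
    W=(P-E[:3,3])@E[:3,:3]
    W[z==0]=np.nan
    return W
def ray(d,u,v,h):
    E=np.array(d['extrinsics']); R=E[:3,:3];t=E[:3,3]
    c=-R.T@t; r=R.T@np.array([(u-d['cx'])/d['fx'],-(v-d['cy'])/d['fy'],-1])
    return c+r*(h-c[2])/r[2]
def proj(d,p):
    E=np.array(d['extrinsics']); q=E[:3,:3]@np.array(p)+E[:3,3]
    return d['cx']+d['fx']*q[0]/-q[2], d['cy']-d['fy']*q[1]/-q[2]
E
python3 - <<'E'
from h import *
for n in('top','scene'):
    d=img(n); cv2.imwrite(f'pics/{n}0.png',d['color']); 
    print(n,[k for k in d],d['fx'],d['fy'],d['cx'],d['cy']);print(np.round(d['extrinsics'],3))
    np.savez(f'{n}0.npz',**d)
s=monitor.get_state(); print(s)
E
```

```text
pics
top ['color', 'range_z', 'fx', 'fy', 'cx', 'cy', 'extrinsics'] 413.1205263191907 413.1205263191907 317.97997102324126 198.03726491606037
[[-0.    -1.     0.004  0.016]
 [ 0.993 -0.     0.114 -0.513]
 [-0.114  0.004  0.993 -1.138]
 [ 0.     0.     0.     1.   ]]
scene ['color', 'range_z', 'fx', 'fy', 'cx', 'cy', 'extrinsics'] 411.0800196567931 411.0800196567931 320.2894406160175 205.2949517757624
[[ 0.353  0.936 -0.007 -0.182]
 [-0.81   0.309  0.499  0.39 ]
 [ 0.469 -0.17   0.867 -1.411]
 [ 0.     0.     0.     1.   ]]
{'time_s': 0.1, 'qpos': array([ 1.20900800e+00,  1.50910041e-01,  1.43793961e+00, -1.75706363e-06,
        1.55375510e+00, -1.33958161e-01]), 'joint_vel': array([-0.00028322, -0.00107802,  0.00048246, -0.00141095, -0.00010242,
       -0.00043857]), 'joint_efforts': array([ 4.79876442e-03, -7.14372540e+01, -5.71800756e+01, -3.55689472e-04,
        6.99396085e-03,  6.82993596e-05]), 'eef_pos': array([0.12978214, 0.55991406, 0.19176424]), 'tool_rot': array([-3.14058939e+00, -1.33431853e-04,  2.91376245e+00]), 'wrist_force': array([-0.47242657,  0.60090404, -0.00985518]), 'torque': array([-0.01741674, -0.04295031,  0.01226923]), 'finger_force': 0.0, 'gripper_width': 0.08548067805584489}
```

View pics/top0.png

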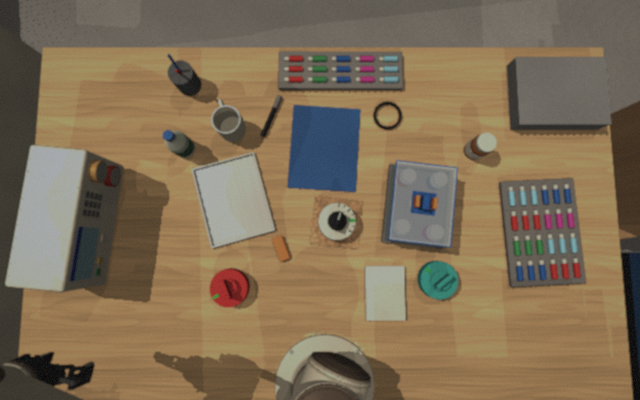

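View pics/scene0.png

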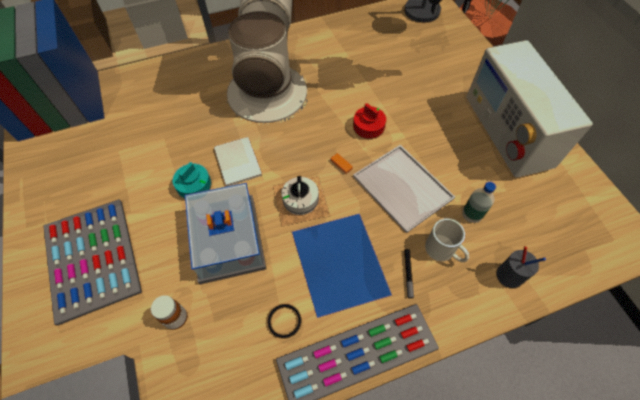

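The top view shows the carrier at about px (423,204), with the orange buttons at (417/434,202). It also shows the blue mat (325,148), tray (233,200), timer (338,221), and the red and teal look-alikes at (230,287) and (440,280).

```bash
cat > m.py <<'E'
from h import *
d=dict(np.load('top0.npz')); W=pts(d); hsv=cv2.cvtColor(d['color'],cv2.COLOR_BGR2HSV)
H,S,V=cv2.split(hsv)
def rect(m,h,name,area=20):
    c,_=cv2.findContours(m.astype(np.uint8),cv2.RETR_EXTERNAL,cv2.CHAIN_APPROX_NONE)
    for k in c:
        if cv2.contourArea(k)<area: continue
        p=np.array([ray(d,u,v,h)[:2] for u,v in k[:,0]],np.float32)
        (c0,sz,a)=cv2.minAreaRect(p); print(name,np.round(c0,4),np.round(sz,4),round(a,1),'px',k[:,0].mean(0).round())
def box(u0,u1,v0,v1):
    b=np.zeros(H.shape,bool); b[v0:v1,u0:u1]=1; return b
rect((H>95)&(H<125)&(S>120)&box(280,370,95,200),.003,'mat',500)
rect((V>120)&(S<60)&box(185,280,145,250),.012,'tray',500)
rect((H<22)&(S>170)&(V>120)&box(405,450,185,220),.124,'btn',5)
rect((H>95)&(H<125)&(S>120)&box(405,450,185,220),.122,'hub',20)
rect((H>40)&(H<80)&(S>80)&box(310,370,195,245),.04,'green',2)
rect((V>125)&(S<60)&box(310,370,195,245),.045,'timer',100)
# carrier heights
b=box(380,465,150,255)
for n,lo,hi in(('carrier rim',.012,.03),('lidtop',.08,.115),('hub',.115,.16)):
    m=b&(W[...,2]>lo)&(W[...,2]<hi)
    q=W[m]; print(n,len(q)); 
    if len(q)>10: 
        r=cv2.minAreaRect(q[:,:2].astype(np.float32)); print(r, np.median(q[:,2]))
m=box(310,370,195,245)&(W[...,2]>.035); q=W[m]; print('timer',q[:,:2].mean(0),cv2.minEnclosingCircle(q[:,:2].astype(np.float32)),np.percentile(q[:,2],[5,50,95]))
cr=d['color']
a=cv2.resize(cr[190:250,305:375],None,fx=8,fy=8,interpolation=cv2.INTER_CUBIC)[:480]
s=dict(np.load('scene0.npz'));
e=cv2.resize(s['color'][160:230,265:340],None,fx=6.857,fy=6.857,interpolation=cv2.INTER_CUBIC)[:480,:]
cv2.imwrite('pics/t1.png',np.hstack([a[:,:400+0],e[:,:400]]) if 0 else cv2.resize(np.hstack([a,e]),(800,356)))
b=cv2.resize(cr[155:255,380:465],None,fx=5,fy=5,interpolation=cv2.INTER_CUBIC)
f=cv2.resize(s['color'][175:285,180:270],None,fx=4.545,fy=4.545,interpolation=cv2.INTER_CUBIC)[:500]
w=np.hstack([b,f]);print(w.shape);cv2.imwrite('pics/c1.png',cv2.resize(w,(800,int(w.shape[0]*800/w.shape[1]))))
E
python3 m.py
```

```text
mat [ 0.6644 -0.0022] [0.1917 0.2415] 86.4 px [324. 148.]
tray [0.512  0.2603] [0.2383 0.1874] 15.8 px [232. 200.]
hub [ 0.4898 -0.2579] [0.0572 0.0541] 83.6 px [423. 203.]
green [ 0.45   -0.0791] [0.0168 0.0056] 90.0 px [352. 220.]
timer [ 0.4472 -0.0357] [0.1025 0.0997] 90.0 px [337. 221.]
carrier rim 390
((0.5224429965019226, -0.2849385738372803), (0.21374505758285522, 0.29376378655433655), 82.94588470458984) 0.021290126090146265
lidtop 4785
((0.4916103184223175, -0.2631823718547821), (0.1676645129919052, 0.21676376461982727), 82.89717864990234) 0.09487947349050617
hub 243
((0.49078649282455444, -0.26156216859817505), (0.054867301136255264, 0.03947034105658531), 86.87970733642578) 0.12682578986430465
timer [ 0.44503226 -0.03413417] ((0.4458082318305969, -0.034810952842235565), 0.0519111342728138) [0.04428528 0.04869733 0.09279492]
(500, 834, 3)
```

View pics/t1.png

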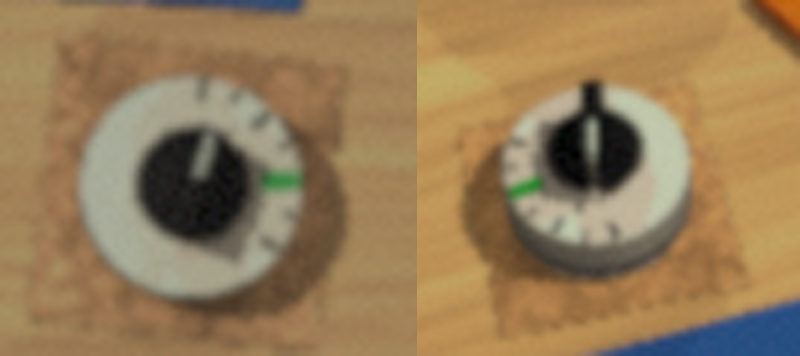

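View pics/c1.png

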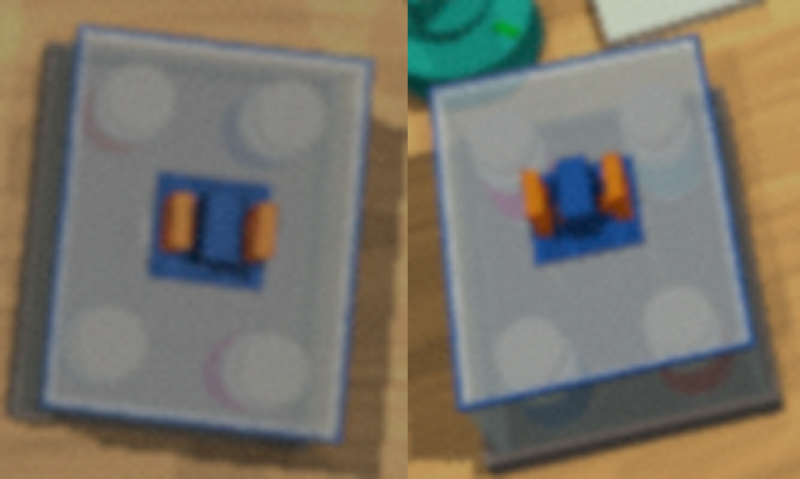

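The crops show four jars under the lid, with buttons at about ±28 mm around the hub. The timer pointer sits near the first mark, and the green mark is about 80° clockwise from it. Next I refine the hub, dial and yaw values, then start moving.

```bash
cat > m2.py <<'E'
from m import *
print('-----')
m=(H<20)&(S>110)&(V>80)&box(405,450,185,222)
n,l,st,c=cv2.connectedComponentsWithStats(m.astype(np.uint8))
for i in range(1,n):
    if st[i,4]>15: q=W[l==i]; print('btn',st[i],np.nanmedian(q,0).round(4), ray(d,*c[i],.129).round(4))
q=W[box(380,465,150,255)&(W[...,2]>.092)&(W[...,2]<.098)]
print('lidtop',cv2.minAreaRect(q[:,:2].astype(np.float32)))
# timer pointer: bright within dark dial
b=box(325,350,205,235)
print('dial hi',[np.round(x,4) for x in (lambda q:(np.median(q,0),cv2.minAreaRect(q[:,:2].astype(np.float32))))(W[b&(W[...,2]>.075)])])
print('skirt?',np.histogram(W[b][:,2],bins=np.arange(.04,.1,.005)))
E
python3 m2.py | sed -n '/-----/,$p'
```

```text
-----
btn [414 196   6  11  63] [ 0.4938 -0.2391  0.1271] [ 0.4931 -0.2389  0.129 ]
btn [431 198   7  11  61] [ 0.4884 -0.2832  0.1275] [ 0.488 -0.283  0.129]
lidtop ((0.49146783351898193, -0.2632802724838257), (0.16732564568519592, 0.216578409075737), 83.07112884521484)Traceback (most recent call last):
  File "m2.py", line 11, in <module>
    print('dial hi',[np.round(x,4) for x in (lambda q:(np.median(q,0),cv2.minAreaRect(q[:,:2].astype(np.float32))))(W[b&(W[...,2]>.075)])])
                     ~~~~~~~~^^^^^
    return _wrapfunc(a, 'round', decimals=decimals, out=out)
    return _wrapit(obj, method, *args, **kwds)
    conv = _array_converter(obj)
ValueError: setting an array element with a sequence. The requested array has an inhomogeneous shape after 1 dimensions. The detected shape was (3,) + inhomogeneous part.
```

Request:
drive_tool(targets="0 0 0 0 -30 20 85; 0 0 0 20 -40 20 85; 0 0 0 20 -40 20 85; 0 0 0 20 -40 10 85; 0 0 0 25 -45 0 85; 0 0 0 30 -50 0 85; 0 0 0.02 30 -50 0 85; 0 0 0.02 30 -50 0 85; 0 0 0.03 30 -50 0 85; 0 0 0.03 30 -50 0 85")

```text
time_s: 1.35
eef_pos: [0.3654, 0.1133, 0.2623]
tool_rot: [3.141, 0.0, 3.015]
wrist_force: [0.3, 1.2, -0.9]
gripper_width: 0.085
finger_force: 0.0
```

Request:
drive_tool(targets="0 0 0.005 16 -47 0 85; 0 0 0 16 -47 0 85; 0 0 0 16 -47 0 85; 0 0 0 16 -47 0 85; 0 0 0 16 -47 0 85; 0 0 0 16 -47 0 85; 0 0 0 16 -47 -20 85; 0 0 0 14 -46 -20 85; 0 0 0 0 0 -30 85; 0 0 0 0 0 -20 85")

```text
time_s: 2.6
eef_pos: [0.4904, -0.2602, 0.1702]
tool_rot: [3.141, -0.002, 3.018]
wrist_force: [0.2, -0.5, -0.1]
gripper_width: 0.0853
finger_force: 0.0
```

```bash
sed -i 's/^print(.dial hi.*$/q=W[b\&(W[...,2]>.075)]; print(np.median(q,0), cv2.minAreaRect(q[:,:2].astype(np.float32)))/' m2.py; python3 m2.py | sed -n '/-----/,$p'
```

```text
-----
btn [414 196   6  11  63] [ 0.4938 -0.2391  0.1271] [ 0.4931 -0.2389  0.129 ]
btn [431 198   7  11  61] [ 0.4884 -0.2832  0.1275] [ 0.488 -0.283  0.129]
lidtop ((0.49146783351898193, -0.2632802724838257), (0.16732564568519592, 0.216578409075737), 83.07112884521484)
[ 0.44666228 -0.03456323  0.09331803] ((0.445902943611145, -0.03459709882736206), (0.011803112924098969, 0.04950379580259323), 71.53960418701172)
skirt? (array([ 43, 320,  60,   8, 161,  52,   1,   1,   2,   8,  57]), array([0.04 , 0.045, 0.05 , 0.055, 0.06 , 0.065, 0.07 , 0.075, 0.08 ,
       0.085, 0.09 , 0.095]))
```

Request:
drive_tool(targets="0 0 0 0.5 -1 -20 85; 0 0 0 0 0 -20 85; 0 0 0 0 0 -16 85; 0 0 0 0 0 -10 85; 0 0 0 0 0 -4 85; 0 0 0 0 0 0 80; 0 0 0 0 0 0 70; 0 0 0 0 0 0 60; 0 0 0 0 0 0 50; 0 0 0 0 0 0 30")

```text
time_s: 3.85
eef_pos: [0.4914, -0.2609, 0.1023]
tool_rot: [-3.141, 0.0, 3.019]
wrist_force: [0.3, -0.8, -1.2]
gripper_width: 0.0329
finger_force: 0.0
```

Request:
drive_tool(targets="0 0 0 0 0 0 30; 0 0 0 0 0 0 30; 0 0 0 0 0 0 30; 0 0 0 0 0 0 30; 0 0 0 0 0 0 30; 0 0 0 0 0 0 30; 0 0 0 0 0 0 30; 0 0 0 0 0 0 30; 0 0 0 0 0 0 30; 0 0 0 0 0 0 30")

```text
time_s: 5.1
eef_pos: [0.4914, -0.2609, 0.1023]
tool_rot: [-3.141, 0.0, 3.019]
wrist_force: [0.8, -0.3, 0.1]
gripper_width: 0.03
finger_force: 0.0
```

```bash
python3 - <<'E'
from h import *
print(monitor.get_state()['gripper_width'],monitor.get_state()['finger_force'])
o=[]
for n in('top','scene'):
    d=img(n); u,v=map(int,proj(d,[.491,-.261,.13])); print(n,u,v)
    o.append(cv2.resize(d['color'][max(0,v-55):v+55,u-50:u+50],(400,440),interpolation=cv2.INTER_CUBIC))
cv2.imwrite('pics/g1.png',np.hstack(o))
E
```

```text
0.029978368132835664 0.0
top 425 201
scene 218 214
```

View pics/g1.png

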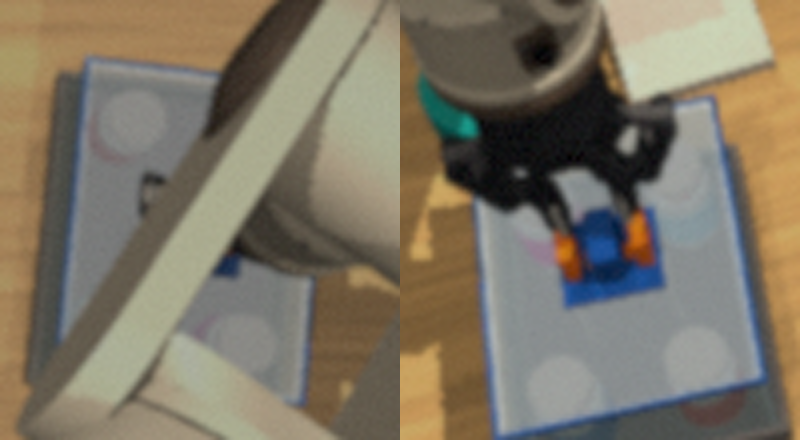

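```bash
python3 - <<'E'
from h import *
d=img('scene'); W=pts(d)
u,v=218,214
x0,y0=u-50,v-55
for (a,b) in [(150,195),(155,210),(160,225),(230,180),(235,200),(235,210),(168,255),(236,235),(200,225),(200,245),(170,290)]:
    a=a/1.0
    print((a,b),W[int(round(y0+b/4)),int(round(x0+a/4))].round(4),d['color'][int(round(y0+b/4)),int(round(x0+a/4))])
np.savez('scene1.npz',**d)
E
```

```text
(150.0, 195) [ 0.4968 -0.2792  0.1848] [18 19 17]
(155.0, 210) [ 0.503  -0.2803  0.1764] [64 70 72]
(160.0, 225) [ 0.5016 -0.2816  0.16  ] [65 71 75]
(230.0, 180) [ 0.5012 -0.2324  0.182 ] [35 35 36]
(235.0, 200) [ 0.5028 -0.2346  0.1618] [77 78 79]
(235.0, 210) [ 0.5033 -0.2374  0.1493] [ 27  74 130]
(168.0, 255) [ 0.504  -0.2857  0.1254] [ 16  90 169]
(236.0, 235) [ 0.5067 -0.2427  0.1278] [ 22 108 201]
(200.0, 225) [ 0.4905 -0.2616  0.1279] [92 49 16]
(200.0, 245) [ 0.5024 -0.2653  0.1246] [150  78  28]
(170.0, 290) [ 0.5107 -0.2948  0.0944] [146  78  29]
```

```bash
python3 - <<'E'
from h import *
d=dict(np.load('scene1.npz')); W=pts(d)
for u in (208,209,210,224,226,227):
    for v in range(204,226,1):
        print(u,v,W[v,u].round(3),d['color'][v,u])
im=d['color'][170:245,170:270]; cv2.imwrite('pics/g2.png',cv2.resize(im,(800,600),interpolation=cv2.INTER_CUBIC))
E
```

```text
208 204 [ 0.428 -0.281  0.093] [140 141 138]
208 205 [ 0.432 -0.282  0.095] [133 131 128]
208 206 [ 0.479 -0.276  0.163] [109 110 106]
208 207 [ 0.485 -0.276  0.168] [85 86 83]
208 208 [ 0.489 -0.276  0.17 ] [60 60 59]
208 209 [ 0.492 -0.277  0.17 ] [37 38 36]
208 210 [ 0.494 -0.278  0.169] [30 29 30]
208 211 [ 0.499 -0.278  0.173] [33 32 35]
208 212 [ 0.503 -0.278  0.175] [39 39 41]
208 213 [ 0.501 -0.28   0.167] [51 56 57]
208 214 [ 0.502 -0.281  0.165] [62 66 68]
208 215 [ 0.502 -0.282  0.16 ] [65 71 75]
208 216 [ 0.502 -0.283  0.156] [68 76 88]
208 217 [ 0.501 -0.284  0.15 ] [ 58  76 111]
208 218 [ 0.491 -0.287  0.13 ] [ 42  76 141]
208 219 [ 0.494 -0.287  0.13 ] [ 24  80 162]
208 220 [ 0.495 -0.288  0.127] [ 19  93 178]
208 221 [ 0.5   -0.288  0.131] [ 29 116 197]
208 222 [ 0.501 -0.289  0.129] [ 32 120 200]
208 223 [ 0.504 -0.29   0.128] [ 34 112 193]
208 224 [ 0.506 -0.291  0.127] [ 39  89 169]
208 225 [ 0.507 -0.292  0.125] [ 58  79 135]
209 204 [ 0.429 -0.279  0.094] [147 147 141]
209 205 [ 0.431 -0.28   0.092] [147 146 141]
209 206 [ 0.434 -0.28   0.093] [140 140 135]
209 2
[... 3935 characters left out ...]
 [ 0.504 -0.235  0.159] [58 62 73]
227 211 [ 0.504 -0.236  0.155] [42 55 89]
227 212 [ 0.503 -0.237  0.149] [ 27  74 130]
227 213 [ 0.495 -0.239  0.131] [ 30 100 176]
227 214 [ 0.497 -0.24   0.13 ] [ 27 111 193]
227 215 [ 0.5   -0.241  0.13 ] [ 24 116 198]
227 216 [ 0.503 -0.241  0.13 ] [ 24 115 199]
227 217 [ 0.505 -0.242  0.129] [ 18 109 199]
227 218 [ 0.507 -0.243  0.128] [ 22 108 201]
227 219 [ 0.511 -0.243  0.131] [ 23 102 194]
227 220 [ 0.511 -0.244  0.125] [ 16  85 174]
227 221 [ 0.514 -0.245  0.126] [  9  64 139]
227 222 [ 0.512 -0.246  0.118] [ 17  56 122]
227 223 [ 0.513 -0.247  0.115] [ 35  51 108]
227 224 [ 0.505 -0.249  0.097] [61 49 83]
227 225 [ 0.508 -0.25   0.097] [94 54 54]
```

View pics/g2.png

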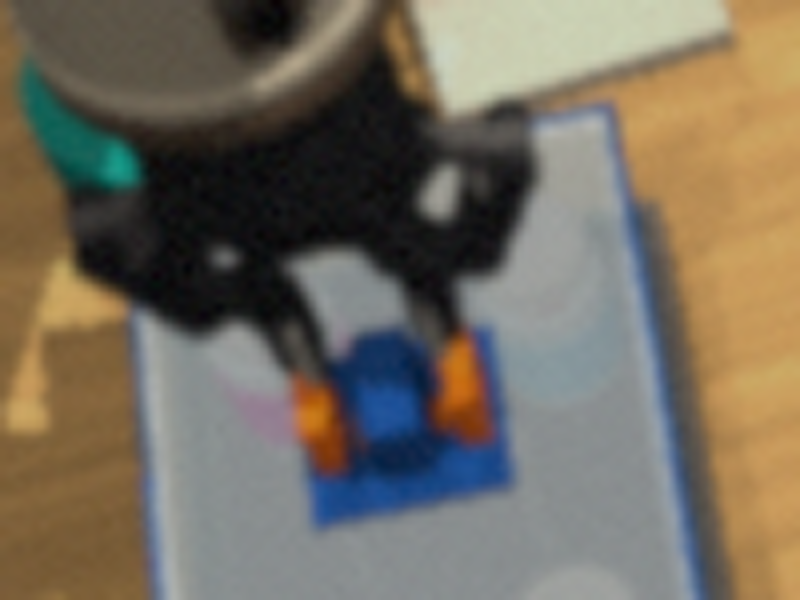

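The fingers are at the right x and y. By depth their tips end at z≈0.148, well above the buttons, although the reading says TCP z = 0.102. I'll check whether the z reading is offset: open, go down 20 mm and measure the tips again.

Request:
drive_tool(targets="0 0 0 0 0 0 85; 0 0 0 0 0 0 85; 0 0 0 0 0 0 85; 0 0 0 0 0 0 85; 0 0 0 0 0 0 85; 0 0 0 0 0 -5 85; 0 0 0 0 0 -5 85; 0 0 0 0 0 -5 85; 0 0 0 0 0 -5 85; 0 0 0 0 0 0 85")

```text
time_s: 6.5
eef_pos: [0.4912, -0.2608, 0.0818]
tool_rot: [3.141, -0.001, 3.019]
wrist_force: [-0.1, -0.3, 0.2]
gripper_width: 0.085
finger_force: 0.0
```

```bash
cat > tips.py <<'E'
from h import *
s=monitor.get_state(); p=s['eef_pos']; print('eef',p.round(4),s['qpos'].round(3),'w',s['gripper_width'],s['wrist_force'].round(1))
d=img('scene'); W=pts(d)
dark=(d['color'].max(-1)<95)&(np.ptp(d['color'].astype(int),axis=-1)<25)
m=dark&(np.abs(W[...,0]-p[0])<.03)&(np.abs(W[...,1]-p[1])<.075)&(W[...,2]>.1)
for n,c in(('L',W[...,1]>p[1]),('R',W[...,1]<p[1])):
    q=W[m&c]; q=q[np.argsort(q[:,2])][:12]; print(n,q[:,2].round(3), q.mean(0).round(3))
u,v=map(int,proj(d,p)); im=d['color'][max(0,v-50):v+40,max(0,u-55):u+55]; cv2.imwrite('pics/tips.png',cv2.resize(im,(660,540),interpolation=cv2.INTER_CUBIC))
E
python3 tips.py
```

```text
eef [ 0.4912 -0.2608  0.0818] [-0.627  0.174  1.637 -0.     1.33  -2.075] w 0.0849569493401188 [-0.1 -0.3  0.2]
L [0.1   0.102 0.105 0.106 0.107 0.108 0.113 0.147 0.149 0.149 0.149 0.15 ] [ 0.501 -0.233  0.124]
R [0.101 0.103 0.103 0.104 0.104 0.137 0.139 0.14  0.141 0.144 0.144 0.146] [ 0.493 -0.297  0.125]
```

View pics/tips.png

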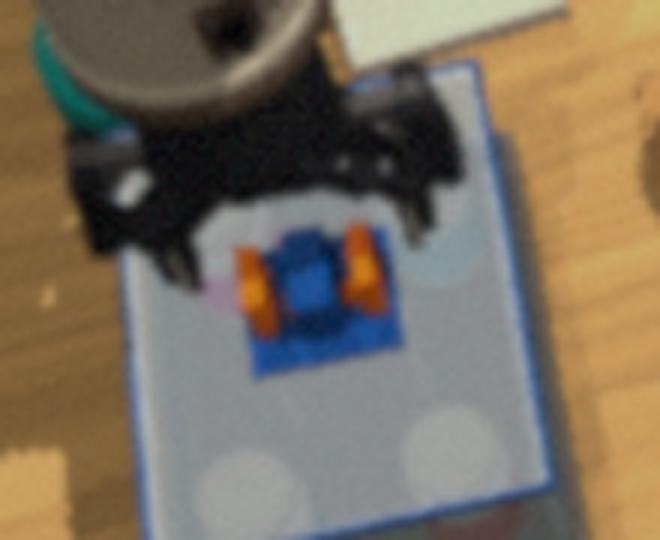

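The tips, now open, are at z≈0.14 with a reading of 0.082. So the z reading is about 45 mm lower than the true fingertip height, while x and y agree. I need the tips at about 0.102, so the reading should be about 0.056.

Request:
drive_tool(targets="0 0 0 0 0 -8 85; 0 0 0 0 0 -8 85; 0 0 0 0 0 -6 85; 0 0 0 0 0 -3 85; 0 0 0 0 0 0 80; 0 0 0 0 0 0 70; 0 0 0 0 0 0 60; 0 0 0 0 0 0 50; 0 0 0 0 0 0 40; 0 0 0 0 0 0 30")

```text
time_s: 7.8
eef_pos: [0.492, -0.2618, 0.059]
tool_rot: [-3.14, 0.002, 3.019]
wrist_force: [-2.8, -2.4, 19.7]
gripper_width: 0.0349
finger_force: 60.8
```

Request:
drive_tool(targets="0 0 0 0 0 0 30; 0 0 0 0 0 0 30; 0 0 0 0 0 0 30; 0 0 0 0 0 0 30; 0 0 0 0 0 0 30; 0 0 0 0 0 0 30; 0 0 0 0 0 0 30; 0 0 0 0 0 0 30; 0 0 0 0 0 0 30; 0 0 0 0 0 0 30")

```text
time_s: 9.05
eef_pos: [0.492, -0.2618, 0.059]
tool_rot: [-3.14, 0.002, 3.019]
wrist_force: [-4.1, -1.6, 18.1]
gripper_width: 0.0343
finger_force: 60.7
```

```bash
python3 tips.py
```

```text
eef [ 0.492  -0.2618  0.059 ] [-6.270e-01  1.930e-01  1.664e+00 -1.000e-03  1.281e+00 -2.074e+00] w 0.03429343534726381 [-4.1 -1.6 18.1]
L [0.108 0.111 0.112 0.112 0.112 0.115 0.116 0.118 0.12  0.122 0.122 0.123] [ 0.506 -0.241  0.116]
R [0.105 0.111 0.113 0.114 0.115 0.116 0.117 0.12  0.122 0.123 0.125 0.125] [ 0.497 -0.286  0.117]
```

Request:
drive_tool(targets="0 0 0 0 0 1 30; 0 0 0 0 0 1 30; 0 0 0 0 0 2 30; 0 0 0 0 0 2 30; 0 0 0 0 0 3 30; 0 0 0 0 0 3 30; 0 0 0 0 0 4 30; 0 0 0 0 0 4 30; 0 0 0 0 0 0 30; 0 0 0 0 0 0 30")

```text
time_s: 10.35
eef_pos: [0.4914, -0.2606, 0.0772]
tool_rot: [3.141, -0.0, 3.019]
wrist_force: [0.0, -0.7, -4.0]
gripper_width: 0.0343
finger_force: 60.3
```

```bash
cat > lid.py <<'E'
from h import *
p=monitor.get_state(); print(p['eef_pos'].round(4),p['wrist_force'].round(1),p['gripper_width'])
d=img('scene'); W=pts(d); cv2.imwrite('pics/lid.png',d['color'][120:320,120:400])
b=(np.abs(W[...,0]-p['eef_pos'][0])<.12)&(np.abs(W[...,1]-p['eef_pos'][1])<.1)
print(np.histogram(W[b][:,2],bins=np.arange(0,.3,.01)))
E
python3 lid.py
```

```text
[ 0.4914 -0.2606  0.0772] [ 0.  -0.7 -4. ] 0.03430166109370148
(array([ 347,  140,  272,  108,  111,  117,  130,  126,  109,  118,  388,
       3123,   45,   57,  190,   29,   88,   97,   80,   73,   98,  204,
         77,   21,   27,   93,   84,   87,   66]), array([0.  , 0.01, 0.02, 0.03, 0.04, 0.05, 0.06, 0.07, 0.08, 0.09, 0.1 ,
       0.11, 0.12, 0.13, 0.14, 0.15, 0.16, 0.17, 0.18, 0.19, 0.2 , 0.21,
       0.22, 0.23, 0.24, 0.25, 0.26, 0.27, 0.28, 0.29]))
```

View pics/lid.png

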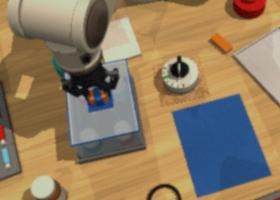

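The lid is off its hooks: its top went from 0.095 to about 0.115, and the tool carries its weight (−4 N). Now I lift it clear and carry it to the mat.

Request:
drive_tool(targets="0 0 0 0 0 10 30; 0 0 0 0 0 14 30; 0 0 0 0 0 16 30; 0 0 0 0 0 18 30; 0 0 0 0 0 18 30; 0 0 0 0 0 18 30; 0 0 0 0 0 16 30; 0 0 0 0 0 12 30; 0 0 0 0 0 6 30; 0 0 0 0 0 0 30")

```text
time_s: 11.65
eef_pos: [0.4914, -0.2609, 0.2053]
tool_rot: [-3.141, 0.0, 3.019]
wrist_force: [0.4, 0.4, -3.0]
gripper_width: 0.0345
finger_force: 60.3
```

Request:
drive_tool(targets="0 0 0 6 9 0 30; 0 0 0 12 18 0 30; 0 0 0 18 27 0 30; 0 0 0 22 33 0 30; 0 0 0 26 39 0 30; 0 0 0 26 39 0 30; 0 0 0 24 37 0 30; 0 0 0 20 30 0 30; 0 0 0 12 18 0 30; 0 0 0 6 9 0 30")

```text
time_s: 12.9
eef_pos: [0.6636, -0.0009, 0.2047]
tool_rot: [-3.141, -0.001, 3.02]
wrist_force: [0.1, -0.8, -2.7]
gripper_width: 0.0341
finger_force: 60.4
```

```bash
python3 lid.py
```

```text
[ 0.6636 -0.0009  0.2047] [ 0.1 -0.8 -2.7] 0.03405536002371976
(array([2136,    0,    0,    0,    0,    0,    0,    0,    0,    0,    0,
          0,    0,    0,    6,  123,  143,  132,  141,  143,  138,  130,
        116, 2483, 2250,   62,   74,  222,   37]), array([0.  , 0.01, 0.02, 0.03, 0.04, 0.05, 0.06, 0.07, 0.08, 0.09, 0.1 ,
       0.11, 0.12, 0.13, 0.14, 0.15, 0.16, 0.17, 0.18, 0.19, 0.2 , 0.21,
       0.22, 0.23, 0.24, 0.25, 0.26, 0.27, 0.28, 0.29]))
```

Request:
drive_tool(targets="0 0 0 0 0 -12 30; 0 0 0 0 0 -18 30; 0 0 0 0 0 -20 30; 0 0 0 0 0 -22 30; 0 0 0 0 0 -22 30; 0 0 0 0 0 -20 30; 0 0 0 0 0 -14 30; 0 0 0 0 0 -8 30; 0 0 0 0 0 -4 30; 0 0 0 0 0 -2 30")

```text
time_s: 14.2
eef_pos: [0.6636, -0.0019, 0.0636]
tool_rot: [-3.141, 0.001, 3.019]
wrist_force: [0.5, 0.8, -4.2]
gripper_width: 0.0342
finger_force: 60.4
```

Request:
drive_tool(targets="0 0 0 0 0 -1 30; 0 0 0 0 0 -1 30; 0 0 0 0 0 -1 30; 0 0 0 0 0 -1 30; 0 0 0 0 0 -1 30; 0 0 0 0 0 -0.5 30; 0 0 0 0 0 0 30; 0 0 0 0 0 0 30; 0 0 0 0 0 0 30; 0 0 0 0 0 0 30")

```text
time_s: 15.45
eef_pos: [0.6634, -0.0019, 0.0578]
tool_rot: [-3.141, 0.0, 3.019]
wrist_force: [-0.4, 0.2, -3.7]
gripper_width: 0.0343
finger_force: 60.4
```

Not landed yet. A few more millimetres, then release and rise.

Request:
drive_tool(targets="0 0 0 0 0 -0.5 30; 0 0 0 0 0 -0.5 30; 0 0 0 0 0 -0.5 30; 0 0 0 0 0 -0.5 30; 0 0 0 0 0 -0.5 30; 0 0 0 0 0 -0.5 30; 0 0 0 0 0 0 30; 0 0 0 0 0 0 30; 0 0 0 0 0 0 30; 0 0 0 0 0 0 30")

```text
time_s: 16.7
eef_pos: [0.6636, -0.0019, 0.057]
tool_rot: [-3.141, 0.002, 3.019]
wrist_force: [-11.1, 1.2, 22.0]
gripper_width: 0.0341
finger_force: 63.7
```

Request:
drive_tool(targets="0 0 0 0 0 1 30; 0 0 0 0 0 1 30; 0 0 0 0 0 0 40; 0 0 0 0 0 0 50; 0 0 0 0 0 0 65; 0 0 0 0 0 0 85; 0 0 0 0 0 0 85; 0 0 0 0 0 10 85; 0 0 0 0 0 25 85; 0 0 0 0 0 35 85")

```text
time_s: 17.95
eef_pos: [0.663, -0.0019, 0.1276]
tool_rot: [-3.141, -0.001, 3.019]
wrist_force: [-0.0, -0.1, 1.0]
gripper_width: 0.0848
finger_force: 0.0
```

Request:
drive_tool(targets="0 0 0 0 0 30 85; 0 0 0 0 0 20 85; 0 0 0 -20 0 0 85; 0 0 0 -40 0 0 85; 0 0 0 -40 0 0 85; 0 0 0 -40 0 0 85; 0 0 0 -40 0 0 85; 0 0 0 -40 0 0 85; 0 0 0 -40 0 0 85; 0 0 0 -20 0 0 85")

```text
time_s: 19.2
eef_pos: [0.382, -0.0018, 0.1777]
tool_rot: [-3.141, 0.002, 3.019]
wrist_force: [0.4, 0.0, 0.1]
gripper_width: 0.0848
finger_force: 0.0
```

```bash
cat > jars.py <<'E'
from h import *
s=monitor.get_state(); print(s['time_s'],s['eef_pos'].round(4),s['tool_rot'].round(3))
def circ(n,regs,h=(.06,.1)):
    d=img(n); W=pts(d); out=[]
    for r in regs:
        m=(W[...,0]>r[0])&(W[...,0]<r[1])&(W[...,1]>r[2])&(W[...,1]<r[3])&(W[...,2]>h[0])&(W[...,2]<h[1])&(d['color'].min(-1)>95)&(np.ptp(d['color'].astype(int),axis=-1)<40)
        k,l,st,c=cv2.connectedComponentsWithStats(m.astype(np.uint8))
        for i in range(1,k):
            if st[i,4]<40: continue
            q=W[l==i]; z=np.nanpercentile(q[:,2],50)
            u,v=c[i]
            print(n,'px',c[i].round(0),'n',st[i,4],'z',z.round(4),'med',q[:,:2].mean(0).round(4),'circ',np.round(cv2.minEnclosingCircle(q[:,:2].astype(np.float32))[0],4),np.round(cv2.minEnclosingCircle(q[:,:2].astype(np.float32))[1],4))
    return d,W
E
cat > j1.py <<'E'
from jars import *
for n in('top','scene'):
    d,W=circ(n,[(.34,.64,-.4,-.13)])
    cv2.imwrite(f'pics/j_{n}.png',d['color'])
d=img('top');W=pts(d)
q=W[(W[...,0]>.5)&(W[...,0]<.8)&(W[...,1]>-.15)&(W[...,1]<.15)&(W[...,2]>.085)&(W[...,2]<.1)]
print('lid',cv2.minAreaRect(q[:,:2].astype(np.float32)),np.median(q[:,2]))
E
python3 j1.py
```

```text
19.2 [ 0.382  -0.0018  0.1777] [-3.141e+00  2.000e-03  3.019e+00]
top px [401. 177.] n 196 z 0.0801 med [ 0.5641 -0.2112] circ [ 0.5652 -0.212 ] 0.0211
top px [438. 179.] n 193 z 0.0815 med [ 0.559  -0.3118] circ [ 0.559  -0.3136] 0.0206
top px [401. 226.] n 198 z 0.0813 med [ 0.4304 -0.2075] circ [ 0.4303 -0.2088] 0.0212
top px [435. 232.] n 213 z 0.0815 med [ 0.4154 -0.297 ] circ [ 0.4152 -0.2991] 0.0212
scene px [237. 203.] n 164 z 0.0798 med [ 0.4422 -0.2105] circ [ 0.439  -0.2101] 0.0207
scene px [203. 210.] n 161 z 0.0798 med [ 0.4284 -0.2998] circ [ 0.4232 -0.3002] 0.0207
scene px [232. 226.] n 40 z 0.0641 med [ 0.4985 -0.2394] circ [ 0.4982 -0.2392] 0.0111
scene px [213. 231.] n 41 z 0.0644 med [ 0.4928 -0.2888] circ [ 0.4931 -0.2891] 0.011
scene px [249. 246.] n 233 z 0.0796 med [ 0.5732 -0.2136] circ [ 0.5706 -0.2151] 0.022
scene px [209. 257.] n 258 z 0.0806 med [ 0.5675 -0.3148] circ [ 0.5654 -0.3154] 0.0215
lid ((0.6631290316581726, -0.0016092956066131592), (0.16632409393787384, 0.21837051212787628), 82.96184539794922) 0.09247010191101064
```

```bash
cat > j2.py <<'E'
from jars import *
import sys
def tops(reg):
    for n in('top','scene'):
        d=img(n);W=pts(d)
        m=(W[...,0]>reg[0])&(W[...,0]<reg[1])&(W[...,1]>reg[2])&(W[...,1]<reg[3])&(d['color'].min(-1)>85)&(np.ptp(d['color'].astype(int),axis=-1)<45)
        m&=(W[...,2]>.068)&(W[...,2]<.09)
        k,l,st,c=cv2.connectedComponentsWithStats(m.astype(np.uint8))
        for i in range(1,k):
            if st[i,4]<60: continue
            q=W[l==i]; z=np.percentile(q[:,2],70); q=q[q[:,2]>z-.004]
            a=q[:,:2]; f=(a.min(0)+a.max(0))/2
            print(n,'z %.4f'%z,'mid',f.round(4),'mean',a.mean(0).round(4),'ext',np.ptp(a,axis=0).round(3),len(q))
        cv2.imwrite(f'pics/tt_{n}.png',d['color'])
if __name__=='__main__': tops([float(x) for x in sys.argv[1:5]])
E
python3 j2.py .34 .64 -.4 -.13
```

```text
19.35 [ 0.3834 -0.002   0.1778] [-3.141e+00  2.000e-03  3.019e+00]
top z 0.0816 mid [ 0.5646 -0.2127] mean [ 0.5648 -0.2129] ext [0.039 0.038] 155
top z 0.0829 mid [ 0.5591 -0.3143] mean [ 0.559  -0.3142] ext [0.038 0.036] 146
top z 0.0829 mid [ 0.43   -0.2094] mean [ 0.4299 -0.2098] ext [0.035 0.038] 157
top z 0.0829 mid [ 0.4154 -0.2998] mean [ 0.4154 -0.2995] ext [0.037 0.038] 164
scene z 0.0821 mid [ 0.4352 -0.2114] mean [ 0.4374 -0.2113] ext [0.039 0.037] 132
scene z 0.0819 mid [ 0.4219 -0.3014] mean [ 0.4225 -0.3014] ext [0.034 0.038] 136
scene z 0.0810 mid [ 0.5703 -0.2142] mean [ 0.57   -0.2146] ext [0.04  0.038] 171
scene z 0.0822 mid [ 0.5629 -0.3162] mean [ 0.5638 -0.3165] ext [0.041 0.038] 184
```

```bash
python3 - <<'E'
import cv2,numpy as np
a=cv2.imread('pics/tt_top.png')[145:260,375:470]; b=cv2.imread('pics/tt_scene.png')[180:295,170:290]
cv2.imwrite('pics/j3.png',np.hstack([cv2.resize(a,None,fx=3.6,fy=3.6,interpolation=2),cv2.resize(b,None,fx=3.6,fy=3.6,interpolation=2)]))
E
```

View pics/j3.png

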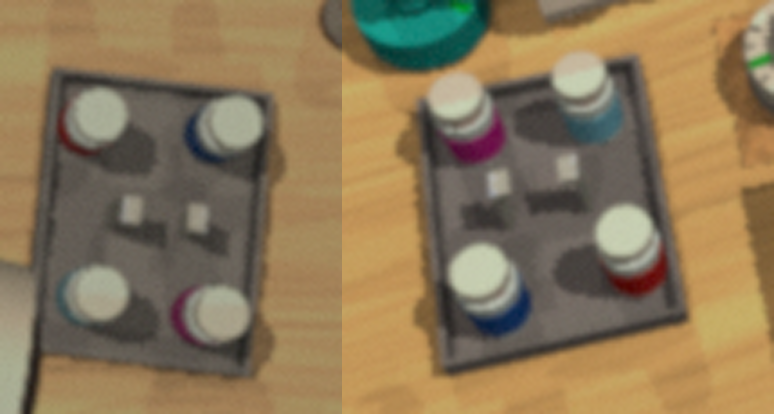

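All four jars show their red rings: red (97,118), dark blue (232,125), light blue (98,293) and magenta (217,314) in the left crop. Averaging the two cameras gives red (0.567,-0.2135), dark blue (0.561,-0.315), light blue (0.4325,-0.2105) and magenta (0.4185,-0.3005). I'll take the red jar first.

Request:
drive_tool(targets="0 0 0 10 -11 0 75; 0 0 0 20 -23 0 70; 0 0 0 28 -32 0 70; 0 0 0 30 -35 0 70; 0 0 0 30 -35 0 70; 0 0 0 28 -32 0 70; 0 0 0 22 -25 0 70; 0 0 0 12 -13 0 70; 0 0 0 4 -5 0 70; 0 0 0 0 0 0 70")

```text
time_s: 20.7
eef_pos: [0.5674, -0.2133, 0.1761]
tool_rot: [3.141, -0.001, 3.019]
wrist_force: [-0.1, 0.1, -0.3]
gripper_width: 0.0701
finger_force: 0.0
```

Request:
drive_tool(targets="0 0 0 0 0 -15 70; 0 0 0 0 0 -25 70; 0 0 0 0 0 -25 70; 0 0 0 0 0 -20 70; 0 0 0 0 0 -10 70; 0 0 0 0 0 -3 70; 0 0 0 0 0 0 70; 0 0 0 0 0 0 70; 0 0 0 0 0 0 70; 0 0 0 0 0 0 70")

```text
time_s: 21.95
eef_pos: [0.5675, -0.213, 0.079]
tool_rot: [-3.141, 0.0, 3.019]
wrist_force: [0.7, -0.2, -0.5]
gripper_width: 0.07
finger_force: 0.0
```

```bash
sed -i "s/W\[...,2\]>.1)/W[...,2]>.085)/" tips.py; python3 tips.py
```

```text
eef [ 0.5675 -0.213   0.079 ] [-0.486  0.275  1.52  -0.     1.346 -1.934] w 0.0700126489164964 [ 0.7 -0.2 -0.5]
L [0.133 0.141 0.141 0.142 0.143 0.144 0.144 0.146 0.15  0.15  0.151 0.151] [ 0.583 -0.176  0.145]
R [0.126 0.127 0.127 0.13  0.131 0.132 0.133 0.133 0.135 0.135 0.136 0.137] [ 0.569 -0.253  0.132]
```

View pics/tips.png

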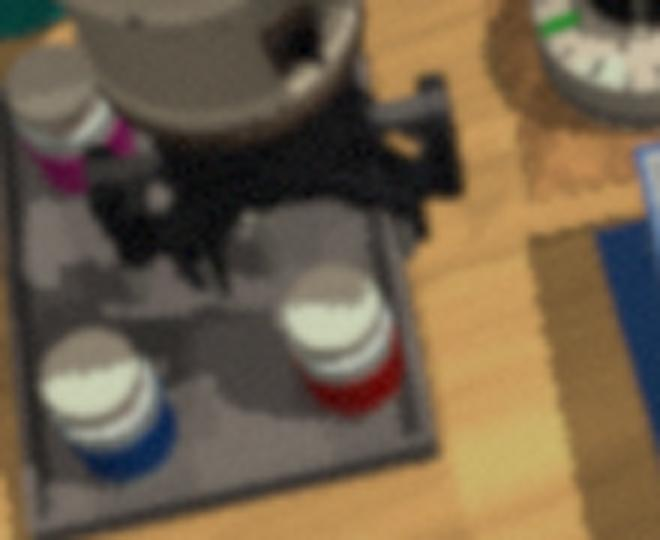

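The tips, about 70 mm apart, sit above and behind the red jar in this view, with true height about 0.13 as expected. Now I go down and grip.

Request:
drive_tool(targets="0 0 0 0 0 -12 70; 0 0 0 0 0 -20 70; 0 0 0 0 0 -20 70; 0 0 0 0 0 -18 70; 0 0 0 0 0 -14 70; 0 0 0 0 0 -8 70; 0 0 0 0 0 -3 70; 0 0 0 0 0 0 62; 0 0 0 0 0 0 54; 0 0 0 0 0 0 48")

```text
time_s: 23.25
eef_pos: [0.5675, -0.213, -0.0158]
tool_rot: [-3.141, 0.001, 3.019]
wrist_force: [0.9, 0.0, 0.7]
gripper_width: 0.0482
finger_force: 0.0
```

Request:
drive_tool(targets="0 0 0 0 0 0 46; 0 0 0 0 0 0 44; 0 0 0 0 0 0 42; 0 0 0 0 0 0 40; 0 0 0 0 0 0 38; 0 0 0 0 0 0 38; 0 0 0 0 0 0 38; 0 0 0 0 0 0 38; 0 0 0 0 0 1 38; 0 0 0 0 0 2 38")

```text
time_s: 24.5
eef_pos: [0.5672, -0.2127, -0.0134]
tool_rot: [3.141, -0.001, 3.019]
wrist_force: [-1.4, -1.0, -1.0]
gripper_width: 0.0425
finger_force: 60.9
```

Request:
drive_tool(targets="0 0 0 0 0 6 38; 0 0 0 0 0 12 38; 0 0 0 0 0 18 38; 0 0 0 0 0 20 38; 0 0 0 0 0 20 38; 0 0 0 0 0 20 38; 0 0 0 0 0 18 38; 0 0 0 0 0 14 38; 0 0 0 0 0 8 38; 0 0 0 0 0 3 38")

```text
time_s: 25.75
eef_pos: [0.5674, -0.2129, 0.126]
tool_rot: [-3.141, 0.0, 3.019]
wrist_force: [0.6, -0.4, -1.7]
gripper_width: 0.0428
finger_force: 60.9
```

Request:
drive_tool(targets="0 0 0 -1 6 0 38; 0 0 0 -2 14 0 38; 0 0 0 -4 24 0 38; 0 0 0 -5 32 0 38; 0 0 0 -6 36 0 38; 0 0 0 -7 40 0 38; 0 0 0 -7 40 0 38; 0 0 0 -7 40 0 38; 0 0 0 -4 40 0 38; 0 0 0 0 40 0 38")

```text
time_s: 27.0
eef_pos: [0.523, 0.1016, 0.1259]
tool_rot: [3.141, 0.0, 3.02]
wrist_force: [0.7, 0.7, -1.8]
gripper_width: 0.0431
finger_force: 61.0
```

Request:
drive_tool(targets="0 0 0 3 40 0 38; 0 0 0 4 40 0 38; 0 0 0 4 36 0 38; 0 0 0 4 32 0 38; 0 0 0 4 26 0 38; 0 0 0 4 20 0 38; 0 0 0 3 13 0 38; 0 0 0 2 8 0 38; 0 0 0 1 2 0 38; 0 0 0 0 0 0 38")

```text
time_s: 28.25
eef_pos: [0.5534, 0.3157, 0.1257]
tool_rot: [-3.141, -0.0, 3.018]
wrist_force: [0.1, -0.6, -0.8]
gripper_width: 0.0429
finger_force: 61.0
```

Request:
drive_tool(targets="0 0 0 0 0 -8 38; 0 0 0 0 0 -16 38; 0 0 0 0 0 -22 38; 0 0 0 0 0 -24 38; 0 0 0 0 0 -22 38; 0 0 0 0 0 -18 38; 0 0 0 0 0 -13 38; 0 0 0 0 0 -8 38; 0 0 0 0 0 -4 38; 0 0 0 0 0 -2 38")

```text
time_s: 29.5
eef_pos: [0.5536, 0.3162, -0.011]
tool_rot: [3.141, 0.0, 3.019]
wrist_force: [-0.3, 0.1, -0.8]
gripper_width: 0.0433
finger_force: 61.0
```

Request:
drive_tool(targets="0 0 0 0 0 -1 38; 0 0 0 0 0 -1 38; 0 0 0 0 0 -1 38; 0 0 0 0 0 -1 38; 0 0 0 0 0 -0.5 38; 0 0 0 0 0 -0.5 38; 0 0 0 0 0 0 38; 0 0 0 0 0 0 38; 0 0 0 0 0 0 38; 0 0 0 0 0 0 38")

```text
time_s: 30.75
eef_pos: [0.5534, 0.3161, -0.0162]
tool_rot: [-3.142, 0.0, 3.019]
wrist_force: [0.1, 0.2, -0.8]
gripper_width: 0.0429
finger_force: 61.0
```

Request:
drive_tool(targets="0 0 0 0 0 -0.5 38; 0 0 0 0 0 -0.5 38; 0 0 0 0 0 -0.5 38; 0 0 0 0 0 -0.5 38; 0 0 0 0 0 -0.5 38; 0 0 0 0 0 -0.5 38; 0 0 0 0 0 0 38; 0 0 0 0 0 0 38; 0 0 0 0 0 0 38; 0 0 0 0 0 0 38")

```text
time_s: 32.0
eef_pos: [0.5536, 0.3162, -0.0169]
tool_rot: [3.141, 0.001, 3.019]
wrist_force: [-13.5, -6.3, 29.8]
gripper_width: 0.0428
finger_force: 63.2
```

Request:
drive_tool(targets="0 0 0 0 0 1 38; 0 0 0 0 0 1 38; 0 0 0 0 0 0 44; 0 0 0 0 0 0 48; 0 0 0 0 0 0 54; 0 0 0 0 0 0 62; 0 0 0 0 0 0 66; 0 0 0 0 0 8 66; 0 0 0 0 0 20 66; 0 0 0 0 0 25 66")

```text
time_s: 33.25
eef_pos: [0.5534, 0.3162, 0.0375]
tool_rot: [3.142, 0.0, 3.019]
wrist_force: [0.2, -0.3, 0.1]
gripper_width: 0.0661
finger_force: 0.0
```

Request:
drive_tool(targets="0 0 0 0 0 20 66; 0 0 0 0 0 12 66; 0 0 0 0 0 0 40; 0 0 0 0 0 0 20; 0 0 0 0 0 0 5; 0 0 0 0 0 0 0; 0 0 0 0 0 0 0; 0 0 0 0 0 0 0; 0 0 0 0 0 0 0; 0 0 0 0 0 0 0")

```text
time_s: 34.5
eef_pos: [0.5533, 0.3161, 0.0678]
tool_rot: [-3.142, -0.0, 3.019]
wrist_force: [-0.5, -0.6, -0.7]
gripper_width: 0.0002
finger_force: 0.0
```

```bash
sed -i 's/print(n,q/print(n,q/' tips.py; python3 tips.py; python3 j2.py .4 .65 .12 .4
```

```text
eef [0.5533 0.3161 0.0678] [ 0.398  0.345  1.452 -0.     1.345 -1.05 ] w 0.0001631174267554879 [-0.5 -0.6 -0.7]
L [0.117 0.125 0.132 0.138 0.14  0.143 0.149 0.151 0.154 0.154 0.157 0.161] [0.565 0.32  0.143]
R [0.112 0.114 0.116 0.117 0.119 0.119 0.121 0.121 0.122 0.122 0.122 0.122] [0.561 0.306 0.119]
34.55 [0.5533 0.3161 0.0678] [-3.141 -0.     3.019]
scene z 0.0801 mid [0.5555 0.3141] mean [0.557  0.3126] ext [0.041 0.036] 116
```

Request:
drive_tool(targets="0 0 0 0 0 -10 0; 0 0 0 0 0 -10 0; 0 0 0 0 0 -5 0; 0 0 0 0 0 -2 0; 0 0 0 0 0 -2 0; 0 0 0 0 0 -1 0; 0 0 0 0 0 -1 0; 0 0 0 0 0 -1 0; 0 0 0 0 0 -1 0; 0 0 0 0 0 0 0")

```text
time_s: 35.9
eef_pos: [0.5541, 0.3165, 0.037]
tool_rot: [3.14, 0.002, 3.019]
wrist_force: [-5.9, -2.0, 22.9]
gripper_width: -0.0001
finger_force: 11.5
```

Request:
drive_tool(targets="0 0 0 0 0 -0.5 0; 0 0 0 0 0 -0.5 0; 0 0 0 0 0 -0.5 0; 0 0 0 0 0 -0.5 0; 0 0 0 0 0 -0.5 0; 0 0 0 0 0 -0.5 0; 0 0 0 0 0 0 0; 0 0 0 0 0 0 0; 0 0 0 0 0 0 0; 0 0 0 0 0 0 0")

```text
time_s: 37.15
eef_pos: [0.5552, 0.317, 0.0369]
tool_rot: [3.139, 0.006, 3.019]
wrist_force: [-12.0, -5.3, 50.5]
gripper_width: -0.0002
finger_force: 25.3
```

The red jar's cap is home: it's hard against the stop at reading 0.037. Next I go back for the dark blue jar.

Request:
drive_tool(targets="0 0 0 0 0 2 0; 0 0 0 0 0 10 0; 0 0 0 0 0 20 20; 0 0 0 0 0 25 50; 0 0 0 -2 -10 25 70; 0 0 0 -4 -20 10 70; 0 0 0 -6 -30 0 70; 0 0 0 -6 -40 0 70; 0 0 0 -6 -45 0 70; 0 0 0 -6 -45 0 70")

```text
time_s: 38.4
eef_pos: [0.5224, 0.1241, 0.1236]
tool_rot: [-3.141, -0.0, 3.019]
wrist_force: [0.3, 0.2, 0.4]
gripper_width: 0.0699
finger_force: 0.0
```

Request:
drive_tool(targets="0 0 0 -4 -45 0 70; 0 0 0 0 -45 0 70; 0 0 0 0 -45 0 70; 0 0 0 0 -45 0 70; 0 0 0 4 -45 0 70; 0 0 0 6 -45 0 70; 0 0 0 6 -40 0 70; 0 0 0 6 -35 0 70; 0 0 0 6 -25 0 70; 0 0 0 6 -15 0 70")

```text
time_s: 39.65
eef_pos: [0.5527, -0.2603, 0.1235]
tool_rot: [3.141, -0.001, 3.017]
wrist_force: [-0.2, 0.6, -0.5]
gripper_width: 0.0701
finger_force: 0.0
```

```bash
python3 j2.py .34 .64 -.42 -.1;python3 j2.py .4 .65 .12 .4
```

```text
39.65 [ 0.5527 -0.2603  0.1235] [ 3.141e+00 -1.000e-03  3.017e+00]
scene z 0.0823 mid [ 0.564  -0.3164] mean [ 0.564  -0.3161] ext [0.038 0.038] 187
39.75 [ 0.5531 -0.26    0.1233] [ 3.142e+00 -1.000e-03  3.018e+00]
top z 0.0764 mid [0.5502 0.3165] mean [0.55   0.3158] ext [0.036 0.037] 150
scene z 0.0762 mid [0.5553 0.3134] mean [0.5561 0.3134] ext [0.038 0.039] 125
```

Request:
drive_tool(targets="0 0 0 3 -20 0 70; 0 0 0 3.5 -22 0 70; 0 0 0 2 -13 0 70; 0 0 0 0 0 -15 70; 0 0 0 0 0 -25 70; 0 0 0 0 0 -25 70; 0 0 0 0 0 -25 70; 0 0 0 0 0 -22 70; 0 0 0 0 0 -17 70; 0 0 0 0 0 -10 70")

```text
time_s: 41.1
eef_pos: [0.5615, -0.3134, -0.0165]
tool_rot: [3.141, -0.001, 3.019]
wrist_force: [0.6, -0.2, 0.0]
gripper_width: 0.0698
finger_force: 0.0
```

Request:
drive_tool(targets="0 0 0 0 0 0 60; 0 0 0 0 0 0 52; 0 0 0 0 0 0 47; 0 0 0 0 0 0 44; 0 0 0 0 0 0 42; 0 0 0 0 0 0 40; 0 0 0 0 0 0 38; 0 0 0 0 0 0 38; 0 0 0 0 0 0 38; 0 0 0 0 0 1 38")

```text
time_s: 42.35
eef_pos: [0.5619, -0.3139, -0.0141]
tool_rot: [-3.141, 0.0, 3.019]
wrist_force: [0.3, -0.8, -1.3]
gripper_width: 0.0427
finger_force: 60.8
```

Request:
drive_tool(targets="0 0 0 0 0 6 38; 0 0 0 0 0 12 38; 0 0 0 0 0 18 38; 0 0 0 0 0 20 38; 0 0 0 0 0 20 38; 0 0 0 0 0 20 38; 0 0 0 0 0 18 38; 0 0 0 0 0 14 38; 0 0 0 0 0 8 38; 0 0 0 0 0 3 38")

```text
time_s: 43.6
eef_pos: [0.5618, -0.3139, 0.1249]
tool_rot: [-3.142, -0.0, 3.019]
wrist_force: [-0.1, 0.2, -1.6]
gripper_width: 0.0427
finger_force: 60.9
```

Request:
drive_tool(targets="0 0 0 -1 6 0 38; 0 0 0 -3 14 0 38; 0 0 0 -5 24 0 38; 0 0 0 -7 32 0 38; 0 0 0 -8 38 0 38; 0 0 0 -8 40 0 38; 0 0 0 -8 40 0 38; 0 0 0 -8 40 0 38; 0 0 0 -8 40 0 38; 0 0 0 -8 40 0 38")

```text
time_s: 44.85
eef_pos: [0.4967, 0.002, 0.1245]
tool_rot: [3.142, -0.0, 3.019]
wrist_force: [0.5, -0.5, -1.2]
gripper_width: 0.0429
finger_force: 60.9
```

Request:
drive_tool(targets="0 0 0 -8 40 0 38; 0 0 0 -8 40 0 38; 0 0 0 -8 40 0 38; 0 0 0 -8 40 0 38; 0 0 0 -6 40 0 38; 0 0 0 -5 34 0 38; 0 0 0 -4 24 0 38; 0 0 0 -2 16 0 38; 0 0 0 -1 8 0 38; 0 0 0 0 4 0 38")

```text
time_s: 46.1
eef_pos: [0.4478, 0.2861, 0.1247]
tool_rot: [-3.141, -0.0, 3.019]
wrist_force: [-0.2, -1.2, -1.6]
gripper_width: 0.0431
finger_force: 60.9
```

Request:
drive_tool(targets="0 0 0 0 0 -8 38; 0 0 0 0 0 -16 38; 0 0 0 0 0 -22 38; 0 0 0 0 0 -24 38; 0 0 0 0 0 -22 38; 0 0 0 0 0 -18 38; 0 0 0 0 0 -13 38; 0 0 0 0 0 -8 38; 0 0 0 0 0 -4 38; 0 0 0 0 0 -2 38")

```text
time_s: 47.35
eef_pos: [0.4481, 0.2862, -0.0121]
tool_rot: [3.141, 0.0, 3.019]
wrist_force: [-0.3, -0.1, -0.7]
gripper_width: 0.043
finger_force: 60.9
```

Request:
drive_tool(targets="0 0 0 0 0 -1 38; 0 0 0 0 0 -1 38; 0 0 0 0 0 -0.5 38; 0 0 0 0 0 -0.5 38; 0 0 0 0 0 -0.5 38; 0 0 0 0 0 -0.5 38; 0 0 0 0 0 -0.5 38; 0 0 0 0 0 0 38; 0 0 0 0 0 0 38; 0 0 0 0 0 0 38")

```text
time_s: 48.6
eef_pos: [0.448, 0.2862, -0.0155]
tool_rot: [3.141, 0.001, 3.019]
wrist_force: [-7.7, -3.2, 20.8]
gripper_width: 0.0428
finger_force: 62.6
```

Request:
drive_tool(targets="0 0 0 0 0 1 38; 0 0 0 0 0 0 44; 0 0 0 0 0 0 48; 0 0 0 0 0 0 54; 0 0 0 0 0 0 62; 0 0 0 0 0 0 66; 0 0 0 0 0 8 66; 0 0 0 0 0 20 66; 0 0 0 0 0 25 66; 0 0 0 0 0 20 66")

```text
time_s: 49.85
eef_pos: [0.4481, 0.2862, 0.0589]
tool_rot: [3.141, 0.001, 3.019]
wrist_force: [0.7, -0.4, -0.5]
gripper_width: 0.0663
finger_force: 0.0
```

Request:
drive_tool(targets="0 0 0 0 0 12 66; 0 0 0 0 0 0 40; 0 0 0 0 0 0 20; 0 0 0 0 0 0 5; 0 0 0 0 0 0 0; 0 0 0 0 0 0 0; 0 0 0 0 0 0 0; 0 0 0 0 0 -5 0; 0 0 0 0 0 -10 0; 0 0 0 0 0 -8 0")

```text
time_s: 51.1
eef_pos: [0.4476, 0.286, 0.0453]
tool_rot: [-3.141, -0.001, 3.019]
wrist_force: [0.0, 0.1, -0.5]
gripper_width: -0.0003
finger_force: 0.0
```

Request:
drive_tool(targets="0 0 0 0 0 -3 0; 0 0 0 0 0 -1.5 0; 0 0 0 0 0 -1 0; 0 0 0 0 0 -1 0; 0 0 0 0 0 -1 0; 0 0 0 0 0 -1 0; 0 0 0 0 0 -1 0; 0 0 0 0 0 -1 0; 0 0 0 0 0 0 0; 0 0 0 0 0 0 0")

```text
time_s: 52.35
eef_pos: [0.4484, 0.2864, 0.037]
tool_rot: [3.141, 0.001, 3.019]
wrist_force: [-4.2, -2.4, 16.2]
gripper_width: 0.0002
finger_force: 7.8
```

Request:
drive_tool(targets="0 0 0 0 0 4 0; 0 0 0 0 0 15 0; 0 0 0 0 0 22 20; 0 0 0 0 0 25 50; 0 0 0 0 -10 20 70; 0 0 0 0 -20 4 70; 0 0 0 0 -30 0 70; 0 0 0 0 -40 0 70; 0 0 0 0 -40 0 70; 0 0 0 -1 -40 0 70")

```text
time_s: 53.6
eef_pos: [0.4462, 0.1041, 0.1254]
tool_rot: [-3.141, -0.0, 3.019]
wrist_force: [0.8, 0.4, -0.2]
gripper_width: 0.0699
finger_force: 0.0
```

Request:
drive_tool(targets="0 0 0 -1 -40 0 70; 0 0 0 -1 -40 0 70; 0 0 0 -2 -40 0 70; 0 0 0 -2 -40 0 70; 0 0 0 -2 -36 0 70; 0 0 0 -2 -32 0 70; 0 0 0 -2 -26 0 70; 0 0 0 -2 -15 0 70; 0 0 0 0 -5 0 70; 0 0 0 0 0 0 70")

```text
time_s: 54.85
eef_pos: [0.4328, -0.1676, 0.1256]
tool_rot: [3.141, -0.0, 3.019]
wrist_force: [0.2, 1.1, 0.2]
gripper_width: 0.0701
finger_force: 0.0
```

```bash
python3 j2.py .34 .64 -.42 -.1;python3 j2.py .4 .65 .12 .4
```

```text
54.85 [ 0.4328 -0.1676  0.1256] [ 3.141 -0.     3.019]
scene z 0.0821 mid [ 0.4366 -0.2114] mean [ 0.4371 -0.2115] ext [0.037 0.037] 133
scene z 0.0816 mid [ 0.4203 -0.3014] mean [ 0.4208 -0.3016] ext [0.038 0.038] 142
54.95 [ 0.4329 -0.1672  0.1257] [ 3.142 -0.     3.019]
top z 0.0763 mid [0.55   0.3156] mean [0.5498 0.3157] ext [0.036 0.038] 153
top z 0.0760 mid [0.4453 0.2853] mean [0.4443 0.2855] ext [0.038 0.038] 163
scene z 0.0760 mid [0.4494 0.284 ] mean [0.4503 0.2838] ext [0.039 0.036] 111
scene z 0.0758 mid [0.5551 0.313 ] mean [0.5562 0.3133] ext [0.036 0.038] 127
```

Request:
drive_tool(targets="0 0 0 0 -18 0 70; 0 0 0 0.5 -18 0 70; 0 0 0 0 -7 0 70; 0 0 0 0 0 -15 70; 0 0 0 0 0 -25 70; 0 0 0 0 0 -25 70; 0 0 0 0 0 -25 70; 0 0 0 0 0 -24 70; 0 0 0 0 0 -18 70; 0 0 0 0 0 -10 70")

```text
time_s: 56.3
eef_pos: [0.4326, -0.2101, -0.0179]
tool_rot: [3.141, -0.002, 3.019]
wrist_force: [-0.4, 0.4, 0.5]
gripper_width: 0.07
finger_force: 0.0
```

Request:
drive_tool(targets="0 0 0 0 0 0 60; 0 0 0 0 0 0 52; 0 0 0 0 0 0 47; 0 0 0 0 0 0 44; 0 0 0 0 0 0 42; 0 0 0 0 0 0 40; 0 0 0 0 0 0 38; 0 0 0 0 0 0 38; 0 0 0 0 0 0 38; 0 0 0 0 0 1 38")

```text
time_s: 57.55
eef_pos: [0.4334, -0.2109, -0.0151]
tool_rot: [-3.141, 0.0, 3.019]
wrist_force: [0.1, 1.2, -1.7]
gripper_width: 0.0429
finger_force: 60.9
```

Request:
drive_tool(targets="0 0 0 0 0 6 38; 0 0 0 0 0 12 38; 0 0 0 0 0 18 38; 0 0 0 0 0 20 38; 0 0 0 0 0 20 38; 0 0 0 0 0 20 38; 0 0 0 0 0 18 38; 0 0 0 0 0 14 38; 0 0 0 0 0 8 38; 0 0 0 0 0 3 38")

```text
time_s: 58.8
eef_pos: [0.4334, -0.2109, 0.124]
tool_rot: [-3.141, 0.0, 3.019]
wrist_force: [-0.2, 0.0, -1.5]
gripper_width: 0.0426
finger_force: 60.9
```

Request:
drive_tool(targets="0 0 0 2 6 0 38; 0 0 0 5 14 0 38; 0 0 0 8 24 0 38; 0 0 0 10 32 0 38; 0 0 0 12 38 0 38; 0 0 0 13 40 0 38; 0 0 0 13 40 0 38; 0 0 0 13 40 0 38; 0 0 0 13 40 0 38; 0 0 0 13 40 0 38")

```text
time_s: 60.05
eef_pos: [0.5352, 0.1056, 0.1234]
tool_rot: [-3.141, -0.001, 3.019]
wrist_force: [0.4, -0.3, -1.2]
gripper_width: 0.0426
finger_force: 61.0
```

Request:
drive_tool(targets="0 0 0 12 38 0 38; 0 0 0 11 34 0 38; 0 0 0 8 26 0 38; 0 0 0 5 18 0 38; 0 0 0 3 10 0 38; 0 0 0 2 6 0 38; 0 0 0 0 0 0 38; 0 0 0 0 0 -8 38; 0 0 0 0 0 -14 38; 0 0 0 0 0 -14 38")

```text
time_s: 61.3
eef_pos: [0.5761, 0.2347, 0.0864]
tool_rot: [-3.141, -0.001, 3.018]
wrist_force: [0.2, -0.4, -0.9]
gripper_width: 0.0429
finger_force: 61.0
```

Request:
drive_tool(targets="0 0 0 0 0 -16 38; 0 0 0 0 0 -18 38; 0 0 0 0 0 -18 38; 0 0 0 0 0 -16 38; 0 0 0 0 0 -12 38; 0 0 0 0 0 -9 38; 0 0 0 0 0 -6 38; 0 0 0 0 0 -4 38; 0 0 0 0 0 -2 38; 0 0 0 0 0 0 38")

```text
time_s: 62.55
eef_pos: [0.5764, 0.2351, -0.0131]
tool_rot: [-3.142, 0.0, 3.019]
wrist_force: [-0.3, 0.9, -1.0]
gripper_width: 0.0429
finger_force: 61.0
```

Request:
drive_tool(targets="0 0 0 0 0 -1 38; 0 0 0 0 0 -1 38; 0 0 0 0 0 -0.5 38; 0 0 0 0 0 -0.5 38; 0 0 0 0 0 -0.5 38; 0 0 0 0 0 -0.5 38; 0 0 0 0 0 -0.5 38; 0 0 0 0 0 0 38; 0 0 0 0 0 0 38; 0 0 0 0 0 0 38")

```text
time_s: 63.8
eef_pos: [0.5765, 0.2351, -0.0166]
tool_rot: [-3.142, 0.001, 3.019]
wrist_force: [-6.8, -2.2, 14.6]
gripper_width: 0.0428
finger_force: 61.9
```

Request:
drive_tool(targets="0 0 0 0 0 1 38; 0 0 0 0 0 0 44; 0 0 0 0 0 0 48; 0 0 0 0 0 0 54; 0 0 0 0 0 0 60; 0 0 0 0 0 0 62; 0 0 0 0 0 8 62; 0 0 0 0 0 20 62; 0 0 0 0 0 25 62; 0 0 0 0 0 20 62")

```text
time_s: 65.05
eef_pos: [0.5769, 0.2353, 0.059]
tool_rot: [3.141, 0.002, 3.019]
wrist_force: [-0.4, 0.9, -0.4]
gripper_width: 0.062
finger_force: 0.0
```

Request:
drive_tool(targets="0 0 0 0 0 12 62; 0 0 0 0 0 0 40; 0 0 0 0 0 0 20; 0 0 0 0 0 0 5; 0 0 0 0 0 0 0; 0 0 0 0 0 0 0; 0 0 0 0 0 0 0; 0 0 0 0 0 -5 0; 0 0 0 0 0 -10 0; 0 0 0 0 0 -8 0")

```text
time_s: 66.3
eef_pos: [0.5761, 0.235, 0.0442]
tool_rot: [-3.141, -0.001, 3.019]
wrist_force: [0.5, -0.0, -0.0]
gripper_width: 0.0
finger_force: 0.0
```

Request:
drive_tool(targets="0 0 0 0 0 -3 0; 0 0 0 0 0 -1.5 0; 0 0 0 0 0 -1 0; 0 0 0 0 0 -1 0; 0 0 0 0 0 -1 0; 0 0 0 0 0 -1 0; 0 0 0 0 0 -1 0; 0 0 0 0 0 -0.5 0; 0 0 0 0 0 0 0; 0 0 0 0 0 0 0")

```text
time_s: 67.55
eef_pos: [0.577, 0.2353, 0.0371]
tool_rot: [3.141, 0.002, 3.019]
wrist_force: [-5.8, -1.6, 20.3]
gripper_width: 0.0004
finger_force: 10.0
```

Request:
drive_tool(targets="0 0 0 0 0 4 0; 0 0 0 0 0 15 0; 0 0 0 0 0 22 20; 0 0 0 0 0 25 50; 0 0 0 -3 -10 20 70; 0 0 0 -6 -20 4 70; 0 0 0 -9 -30 0 70; 0 0 0 -12 -38 0 70; 0 0 0 -12 -38 0 70; 0 0 0 -12 -38 0 70")

```text
time_s: 68.8
eef_pos: [0.5209, 0.0589, 0.1245]
tool_rot: [-3.141, -0.001, 3.018]
wrist_force: [0.1, -0.2, 0.1]
gripper_width: 0.07
finger_force: 0.0
```

Request:
drive_tool(targets="0 0 0 -12 -40 0 70; 0 0 0 -12 -40 0 70; 0 0 0 -12 -40 0 70; 0 0 0 -12 -40 0 70; 0 0 0 -12 -40 0 70; 0 0 0 -12 -40 0 70; 0 0 0 -12 -36 0 70; 0 0 0 -10 -26 0 70; 0 0 0 -6 -14 0 70; 0 0 0 0 0 0 70")

```text
time_s: 70.05
eef_pos: [0.4215, -0.2553, 0.1249]
tool_rot: [3.141, -0.001, 3.017]
wrist_force: [0.1, -0.4, -0.6]
gripper_width: 0.07
finger_force: 0.0
```

```bash
python3 j2.py .34 .64 -.42 -.1;python3 j2.py .4 .65 .12 .4
```

```text
70.05 [ 0.4215 -0.2553  0.1249] [ 3.141e+00 -1.000e-03  3.017e+00]
scene z 0.0818 mid [ 0.4211 -0.3015] mean [ 0.4218 -0.3016] ext [0.037 0.038] 141
70.15 [ 0.4222 -0.2543  0.1251] [ 3.141 -0.     3.019]
top z 0.0759 mid [0.5721 0.2341] mean [0.5721 0.2352] ext [0.037 0.038] 155
top z 0.0762 mid [0.5501 0.3155] mean [0.5496 0.316 ] ext [0.036 0.038] 151
top z 0.0760 mid [0.4452 0.2855] mean [0.444  0.2857] ext [0.038 0.038] 162
scene z 0.0757 mid [0.4501 0.2847] mean [0.4497 0.2838] ext [0.037 0.039] 115
scene z 0.0758 mid [0.5557 0.313 ] mean [0.556  0.3131] ext [0.038 0.037] 130
scene z 0.0760 mid [0.5774 0.2336] mean [0.5779 0.2336] ext [0.038 0.04 ] 143
```

Three are home. Now the magenta jar at (0.4185,-0.301).

Request:
drive_tool(targets="0 0 0 -1 -18 0 70; 0 0 0 -1.5 -20 0 70; 0 0 0 -1 -8.5 0 70; 0 0 0 0 0 -15 70; 0 0 0 0 0 -25 70; 0 0 0 0 0 -25 70; 0 0 0 0 0 -25 70; 0 0 0 0 0 -23 70; 0 0 0 0 0 -18 70; 0 0 0 0 0 -10 70")

```text
time_s: 71.5
eef_pos: [0.4183, -0.3005, -0.0174]
tool_rot: [3.14, -0.001, 3.019]
wrist_force: [0.7, -0.1, -0.4]
gripper_width: 0.07
finger_force: 0.0
```

Request:
drive_tool(targets="0 0 0 0 0 0 60; 0 0 0 0 0 0 52; 0 0 0 0 0 0 47; 0 0 0 0 0 0 44; 0 0 0 0 0 0 42; 0 0 0 0 0 0 40; 0 0 0 0 0 0 38; 0 0 0 0 0 0 38; 0 0 0 0 0 0 38; 0 0 0 0 0 1 38")

```text
time_s: 72.75
eef_pos: [0.4189, -0.3014, -0.0145]
tool_rot: [-3.141, 0.0, 3.019]
wrist_force: [0.2, -0.1, -1.6]
gripper_width: 0.0427
finger_force: 60.8
```

Request:
drive_tool(targets="0 0 0 0 0 6 38; 0 0 0 0 0 12 38; 0 0 0 0 0 18 38; 0 0 0 0 0 20 38; 0 0 0 0 0 20 38; 0 0 0 0 0 20 38; 0 0 0 0 0 18 38; 0 0 0 0 0 14 38; 0 0 0 0 0 8 38; 0 0 0 0 0 3 38")

```text
time_s: 74.0
eef_pos: [0.4189, -0.3014, 0.1245]
tool_rot: [-3.141, 0.0, 3.019]
wrist_force: [0.5, 0.7, -0.9]
gripper_width: 0.0428
finger_force: 60.9
```

Request:
drive_tool(targets="0 0 0 1 6 0 38; 0 0 0 2 14 0 38; 0 0 0 3 24 0 38; 0 0 0 4 34 0 38; 0 0 0 4 40 0 38; 0 0 0 4 42 0 38; 0 0 0 4 42 0 38; 0 0 0 4 42 0 38; 0 0 0 4 42 0 38; 0 0 0 4 42 0 38")

```text
time_s: 75.25
eef_pos: [0.4522, 0.0288, 0.124]
tool_rot: [3.142, -0.0, 3.019]
wrist_force: [1.2, -0.4, -1.0]
gripper_width: 0.0427
finger_force: 61.0
```

Request:
drive_tool(targets="0 0 0 4 42 0 38; 0 0 0 4 40 0 38; 0 0 0 4 36 0 38; 0 0 0 3 28 0 38; 0 0 0 2 20 0 38; 0 0 0 1 8 0 38; 0 0 0 0 4 0 38; 0 0 0 0 0 -8 38; 0 0 0 0 0 -14 38; 0 0 0 0 0 -14 38")

```text
time_s: 76.5
eef_pos: [0.4706, 0.2041, 0.0869]
tool_rot: [-3.141, -0.001, 3.018]
wrist_force: [-0.0, 0.7, -1.8]
gripper_width: 0.0428
finger_force: 61.0
```

Request:
drive_tool(targets="0 0 0 0 0 -16 38; 0 0 0 0 0 -18 38; 0 0 0 0 0 -18 38; 0 0 0 0 0 -16 38; 0 0 0 0 0 -12 38; 0 0 0 0 0 -9 38; 0 0 0 0 0 -6 38; 0 0 0 0 0 -4 38; 0 0 0 0 0 -2 38; 0 0 0 0 0 0 38")

```text
time_s: 77.75
eef_pos: [0.4709, 0.2046, -0.0126]
tool_rot: [-3.142, 0.0, 3.019]
wrist_force: [0.1, -0.4, -0.9]
gripper_width: 0.043
finger_force: 61.0
```

Request:
drive_tool(targets="0 0 0 0 0 -1 38; 0 0 0 0 0 -1 38; 0 0 0 0 0 -0.5 38; 0 0 0 0 0 -0.5 38; 0 0 0 0 0 -0.5 38; 0 0 0 0 0 -0.5 38; 0 0 0 0 0 0 38; 0 0 0 0 0 0 38; 0 0 0 0 0 0 38; 0 0 0 0 0 0 38")

```text
time_s: 79.0
eef_pos: [0.4709, 0.2046, -0.0161]
tool_rot: [-3.142, 0.0, 3.019]
wrist_force: [-5.3, -2.0, 12.0]
gripper_width: 0.0424
finger_force: 61.8
```

Landed at 12 N. Release, then press the cap.

Request:
drive_tool(targets="0 0 0 0 0 0.5 38; 0 0 0 0 0 0 44; 0 0 0 0 0 0 48; 0 0 0 0 0 0 54; 0 0 0 0 0 0 60; 0 0 0 0 0 0 62; 0 0 0 0 0 8 62; 0 0 0 0 0 20 62; 0 0 0 0 0 25 62; 0 0 0 0 0 20 62")

```text
time_s: 80.25
eef_pos: [0.4711, 0.2047, 0.0583]
tool_rot: [3.141, 0.001, 3.019]
wrist_force: [-0.5, 0.7, 0.6]
gripper_width: 0.0618
finger_force: 0.0
```

Request:
drive_tool(targets="0 0 0 0 0 12 62; 0 0 0 0 0 0 40; 0 0 0 0 0 0 20; 0 0 0 0 0 0 5; 0 0 0 0 0 0 0; 0 0 0 0 0 0 0; 0 0 0 0 0 0 0; 0 0 0 0 0 -5 0; 0 0 0 0 0 -10 0; 0 0 0 0 0 -8 0")

```text
time_s: 81.5
eef_pos: [0.4706, 0.2045, 0.0448]
tool_rot: [-3.141, -0.001, 3.019]
wrist_force: [-0.1, -0.1, -0.3]
gripper_width: 0.0001
finger_force: 0.0
```

Request:
drive_tool(targets="0 0 0 0 0 -3 0; 0 0 0 0 0 -1.5 0; 0 0 0 0 0 -1 0; 0 0 0 0 0 -1 0; 0 0 0 0 0 -1 0; 0 0 0 0 0 -1 0; 0 0 0 0 0 -1 0; 0 0 0 0 0 -1 0; 0 0 0 0 0 0 0; 0 0 0 0 0 0 0")

```text
time_s: 82.75
eef_pos: [0.4716, 0.2048, 0.037]
tool_rot: [3.141, 0.002, 3.019]
wrist_force: [-7.1, -1.9, 22.8]
gripper_width: 0.0001
finger_force: 11.4
```

Request:
drive_tool(targets="0 0 0 0 0 4 0; 0 0 0 0 0 15 0; 0 0 0 0 0 22 20; 0 0 0 0 0 25 50; 0 0 0 0 -10 25 60; 0 0 0 0 -20 10 60; 0 0 0 0 -30 0 60; 0 0 0 -5 -40 0 60; 0 0 0 -5 -40 0 60; 0 0 0 -5 -40 0 60")

```text
time_s: 84.0
eef_pos: [0.4556, 0.0234, 0.1371]
tool_rot: [-3.142, 0.001, 3.019]
wrist_force: [0.0, -0.6, -0.1]
gripper_width: 0.0598
finger_force: 0.0
```

Request:
drive_tool(targets="0 0 0 -5 -40 0 60; 0 0 0 -5 -40 0 60; 0 0 0 -5 -40 0 60; 0 0 0 -5 -40 0 60; 0 0 0 -5 -40 0 60; 0 0 0 -5 -30 0 60; 0 0 0 -5 -20 0 60; 0 0 0 0 -10 0 60; 0 0 0 0 0 0 60; 0 0 0 0 0 0 60")

```text
time_s: 85.25
eef_pos: [0.4211, -0.2347, 0.1364]
tool_rot: [3.142, 0.0, 3.019]
wrist_force: [0.2, 1.1, 1.4]
gripper_width: 0.0601
finger_force: 0.0
```

```bash
python3 j2.py .4 .65 .12 .4; cat > tm.py <<'E'
from h import *
o=[]
for n in('top','scene'):
    d=img(n);W=pts(d); b=(np.abs(W[...,0]-.446)<.06)&(np.abs(W[...,1]+.035)<.06)
    q=W[b&(W[...,2]>.08)&(W[...,2]<.105)]
    if len(q)>5:
        q=q[q[:,2]>np.percentile(q[:,2],80)-.006]; print(n,'bar',cv2.minAreaRect(q[:,:2].astype(np.float32)),np.percentile(q[:,2],[50,90]),len(q))
    q=W[b&(W[...,2]>.038)&(W[...,2]<.05)]; 
    if len(q)>50: print(n,'timer',cv2.minEnclosingCircle(q[:,:2].astype(np.float32)))
    h=cv2.cvtColor(d['color'],cv2.COLOR_BGR2HSV)
    g=b&(h[...,0]>40)&(h[...,0]<80)&(h[...,1]>90)
    v,u=np.nonzero(g)
    if len(v): print('green',ray(d,u.mean(),v.mean(),.045).round(4),len(v))
    # pointer: bright px at bar top height
    c=b&(W[...,2]>.08)&(d['color'].min(-1)>130); v,u=np.nonzero(c)
    if len(v): print('ptr',ray(d,u.mean(),v.mean(),.094).round(4),len(v))
    u,v=map(int,proj(d,[.446,-.035,.05])); o.append(cv2.resize(d['color'][v-32:v+32,u-32:u+32],(400,400),interpolation=2))
cv2.imwrite('pics/tm.png',np.hstack(o))
E
python3 tm.py
```

```text
85.25 [ 0.4211 -0.2347  0.1364] [3.142 0.    3.019]
top z 0.0767 mid [0.5721 0.2343] mean [0.5715 0.2349] ext [0.037 0.038] 146
top z 0.0760 mid [0.5498 0.3163] mean [0.5503 0.3159] ext [0.037 0.037] 150
top z 0.0764 mid [0.4668 0.2047] mean [0.4664 0.2046] ext [0.038 0.038] 157
top z 0.0763 mid [0.4452 0.2853] mean [0.4441 0.2854] ext [0.038 0.038] 156
scene z 0.0762 mid [0.4508 0.2836] mean [0.4499 0.2831] ext [0.039 0.037] 109
scene z 0.0759 mid [0.472  0.2036] mean [0.472  0.2027] ext [0.04  0.037] 128
scene z 0.0762 mid [0.5559 0.3129] mean [0.5563 0.3134] ext [0.038 0.038] 126
scene z 0.0760 mid [0.5778 0.2335] mean [0.5778 0.2336] ext [0.041 0.04 ] 141
top bar ((0.4460611939430237, -0.034727729856967926), (0.011768776923418045, 0.049074865877628326), 71.92986297607422) [0.09331416 0.09618076] 83
top timer ((0.4460655450820923, -0.034935273230075836), 0.05193619057536125)
green [ 0.4495 -0.0775  0.045 ] 16
scene bar ((0.4510002136230469, -0.0359656848013401), (0.011031473986804485, 0.05119767412543297), 70.84710693359375) [0.09258335 0.09443359] 78
scene timer ((0.45133987069129944, -0.03595360741019249), 0.053210482001304626)
green [ 0.4477 -0.0717  0.045 ] 20
ptr [ 0.462  -0.0397  0.094 ] 4
```

View pics/tm.png

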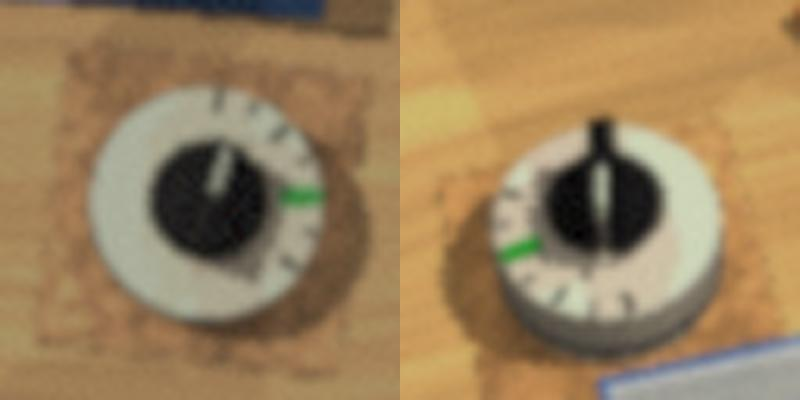

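All four caps are at 0.076, so they are home, and the jars stand at their slots. In the left crop the first mark is at (218,100) and the green mark at (300,197), about 80° further on. The pointer at (220,170) is about 13° past the first mark, so the dial reads about 0.23 and needs 1.17 rad clockwise.

Request:
drive_tool(targets="0 0 -0.1 2 10 0 60; 0 0 -0.1 3 20 0 60; 0 0 0 4 30 0 60; 0 0 0 4 35 0 60; 0 0 0 4 35 0 60; 0 0 0 4 30 0 60; 0 0 0 3 20 0 60; 0 0 0 2 12 0 60; 0 0 0 1 6 0 60; 0 0 0 0 1 0 60")

```text
time_s: 86.7
eef_pos: [0.4479, -0.0364, 0.1362]
tool_rot: [-3.141, -0.0, 2.819]
wrist_force: [-0.6, -0.4, -0.3]
gripper_width: 0.06
finger_force: 0.0
```

Request:
drive_tool(targets="0 0 0 0 0 -10 50; 0 0 0 0 0 -15 45; 0 0 0 0 0 -15 40; 0 0 0 0 0 -15 40; 0 0 0 0 0 -10 40; 0 0 0 0 0 0 40; 0 0 0 0 0 0 40; 0 0 0 0 0 0 40; 0 0 0 0 0 0 40; 0 0 0 0 0 0 40")

```text
time_s: 87.95
eef_pos: [0.4479, -0.0364, 0.0714]
tool_rot: [-3.142, 0.0, 2.819]
wrist_force: [0.2, -0.9, -0.2]
gripper_width: 0.0399
finger_force: 0.0
```

```bash
python3 tips.py; python3 - <<'E'
import cv2
E
```

```text
eef [ 0.4479 -0.0364  0.0714] [-0.253 -0.038  1.887 -0.     1.292 -1.501] w 0.0399126650359938 [ 0.2 -0.9 -0.2]
L [0.089 0.09  0.09  0.091 0.091 0.091 0.092 0.092 0.092 0.092 0.092 0.092] [ 0.441 -0.031  0.091]
R [0.086 0.086 0.087 0.09  0.09  0.091 0.091 0.092 0.092 0.092 0.093 0.093] [ 0.466 -0.044  0.09 ]
```

View pics/tips.png

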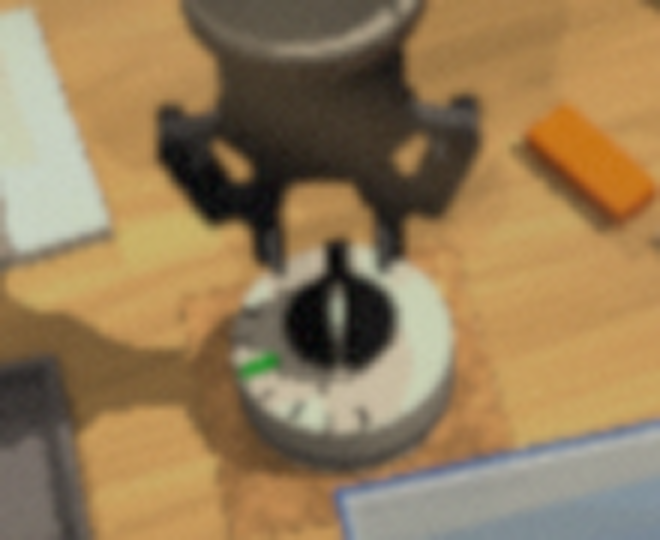

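The fingers, at (272,255) and (393,250), straddle the bar at (336,250) symmetrically. Next I go down and close on it.

Request:
drive_tool(targets="0 0 0 0.5 1 -10 40; 0 0 0 0 0 -12 40; 0 0 0 0 0 -10 36; 0 0 0 0 0 -7 32; 0 0 0 0 0 -4 28; 0 0 0 0 0 0 22; 0 0 0 0 0 0 18; 0 0 0 0 0 0 14; 0 0 0 0 0 0 11; 0 0 0 0 0 0 8")

```text
time_s: 89.25
eef_pos: [0.4485, -0.0354, 0.0284]
tool_rot: [-3.142, 0.0, 2.819]
wrist_force: [0.3, 0.4, 2.0]
gripper_width: 0.0111
finger_force: 61.1
```

Request:
drive_tool(targets="0 0 0 0 0 0 6; 0 0 0 0 0 0 6; 0 0 0 0 0 0 6; 0 0 0 0 0 0 6; 0 0 0 0 0 0 6; 0 0 0 0 0 0 6; 0 0 0 0 0 0 6; 0 0 0 0 0 0 6; 0 0 0 0 0 0 6; 0 0 0 0 0 0 6")

```text
time_s: 90.5
eef_pos: [0.4484, -0.0354, 0.0283]
tool_rot: [-3.141, 0.0, 2.819]
wrist_force: [2.5, 0.0, 1.8]
gripper_width: 0.0114
finger_force: 61.2
```

Gripped, with about 2 N down. Now press about 5.5 mm further.

Request:
drive_tool(targets="0 0 0 0 0 -1 6; 0 0 0 0 0 -1 6; 0 0 0 0 0 -1 6; 0 0 0 0 0 -1 6; 0 0 0 0 0 -1 6; 0 0 0 0 0 -0.5 6; 0 0 0 0 0 0 6; 0 0 0 0 0 0 6; 0 0 0 0 0 0 6; 0 0 0 0 0 0 6")

```text
time_s: 91.75
eef_pos: [0.4485, -0.0354, 0.0232]
tool_rot: [-3.141, 0.0, 2.819]
wrist_force: [-1.2, 1.4, 12.1]
gripper_width: 0.0107
finger_force: 62.6
```

Request:
drive_tool(targets="0 0 0 0 0 -0.6 6; 0 0 -0.03 0 0 0 6; 0 0 -0.06 0 0 0 6; 0 0 -0.06 0 0 0 6; 0 0 -0.06 0 0 0 6; 0 0 -0.06 0 0 0 6; 0 0 -0.06 0 0 0 6; 0 0 -0.06 0 0 0 6; 0 0 0 0 0 0 6; 0 0 0 0 0 0 6")

```text
time_s: 93.0
eef_pos: [0.4485, -0.0355, 0.0227]
tool_rot: [3.142, 0.0, 2.429]
wrist_force: [-1.3, -0.3, 13.6]
gripper_width: 0.0106
finger_force: 63.0
```

```bash
python3 tm.py; python3 -c "
from h import *; s=monitor.get_state(); print(s['wrist_force'],s['torque'])"
```

```text
top timer ((0.4068760871887207, -0.025704847648739815), 0.03109307959675789)
ptr [ 0.471  -0.0643  0.094 ] 1836
scene bar ((0.4566781222820282, -0.04155115783214569), (0.03494899719953537, 0.023559514433145523), 18.864498138427734) [0.0960178  0.10223142] 35
scene timer ((0.45143768191337585, -0.036414481699466705), 0.0524260513484478)
green [ 0.4457 -0.0718  0.045 ] 18
ptr [0.1311 0.0472 0.094 ] 1994
[-0.96175234  1.51456296 12.78650179] [ 0.00568078  0.288434   -0.08202389]
```

The green mark has stayed put, so the timer isn't spinning, and the push is 13 N. I'll turn the remaining 0.78 rad.

Request:
drive_tool(targets="0 0 -0.05 0 0 0 6; 0 0 -0.06 0 0 0 6; 0 0 -0.06 0 0 0 6; 0 0 -0.06 0 0 0 6; 0 0 -0.06 0 0 0 6; 0 0 -0.06 0 0 0 6; 0 0 -0.06 0 0 0 6; 0 0 -0.06 0 0 0 6; 0 0 0 0 0 0 6; 0 0 0 0 0 0 6")

```text
time_s: 94.35
eef_pos: [0.4484, -0.0355, 0.0227]
tool_rot: [3.142, 0.0, 1.959]
wrist_force: [-2.3, -0.4, 13.0]
gripper_width: 0.011
finger_force: 63.0
```

Request:
drive_tool(targets="0 0 -0.05 0 0 0 6; 0 0 -0.06 0 0 0 6; 0 0 -0.06 0 0 0 6; 0 0 -0.06 0 0 0 6; 0 0 -0.05 0 0 0 6; 0 0 -0.03 0 0 0 6; 0 0 0 0 0 0 6; 0 0 0 0 0 0 6; 0 0 0 0 0 0 6; 0 0 0 0 0 0 6")

```text
time_s: 95.6
eef_pos: [0.4484, -0.0355, 0.0226]
tool_rot: [-3.142, 0.0, 1.649]
wrist_force: [-2.6, 0.0, 12.6]
gripper_width: 0.011
finger_force: 63.0
```

```bash
python3 tm.py | grep -v ptr; python3 -c "
from h import *; s=monitor.get_state(); print(s['wrist_force'],s['torque'])"
```

```text
scene bar ((0.45440879464149475, -0.03867131471633911), (0.046381790190935135, 0.028110845014452934), 71.48239135742188) [0.0878589  0.10164487] 34
scene timer ((0.45035308599472046, -0.03779962286353111), 0.053458452224731445)
green [ 0.4452 -0.0727  0.045 ] 16
[-3.0281816  -0.1911004  13.63190815] [-0.05704505  0.45981704 -0.07214193]
```

Request:
drive_tool(targets="0 0 0.01 0 0 0 6; 0 0 0 0 0 0 6; 0 0 0 0 0 0 14; 0 0 0 0 0 0 22; 0 0 0 0 0 0 32; 0 0 0 0 0 0 40; 0 0 0 0 0 5 40; 0 0 0 0 0 15 40; 0 0 0 0 0 25 40; 0 0 0 0 0 30 40")

```text
time_s: 96.95
eef_pos: [0.448, -0.0353, 0.0986]
tool_rot: [-3.141, -0.0, 1.659]
wrist_force: [-0.1, -0.1, 1.2]
gripper_width: 0.0403
finger_force: 0.0
```

Request:
drive_tool(targets="0 0 0 0 0 30 40; 0 0 0 0 -10 20 40; 0 0 0 0 -20 0 40; 0 0 0 0 -30 0 40; 0 0 0 0 -40 0 40; 0 0 0 0 -40 0 40; 0 0 0 0 -40 0 40; 0 0 0 0 -20 0 40; 0 0 0 0 -5 0 40; 0 0 0 0 0 0 40")

```text
time_s: 98.2
eef_pos: [0.4484, -0.2397, 0.1473]
tool_rot: [-3.142, -0.0, 1.659]
wrist_force: [-0.9, 0.3, 0.4]
gripper_width: 0.0401
finger_force: 0.0
```

```bash
python3 tm.py; python3 j2.py .4 .65 .12 .4
```

```text
top bar ((0.445941686630249, -0.034791409969329834), (0.012034578248858452, 0.04834787920117378), 5.02752161026001) [0.09348313 0.09530614] 83
top timer ((0.44571900367736816, -0.03524334728717804), 0.05173701047897339)
green [ 0.4491 -0.0796  0.045 ] 13
scene bar ((0.4505738914012909, -0.03701777011156082), (0.01438105572015047, 0.04877536743879318), 6.1253790855407715) [0.09260466 0.09432495] 81
scene timer ((0.4510980546474457, -0.03642205893993378), 0.05322834104299545)
green [ 0.4482 -0.0739  0.045 ] 15
98.3 [ 0.4485 -0.2394  0.1473] [ 3.142 -0.     1.66 ]
top z 0.0762 mid [0.572  0.2352] mean [0.5723 0.2352] ext [0.037 0.036] 146
top z 0.0763 mid [0.5501 0.3154] mean [0.5505 0.3158] ext [0.037 0.039] 149
top z 0.0765 mid [0.4669 0.2045] mean [0.4666 0.2047] ext [0.038 0.038] 151
top z 0.0760 mid [0.4453 0.2851] mean [0.4443 0.2859] ext [0.038 0.039] 160
scene z 0.0755 mid [0.4499 0.2833] mean [0.4508 0.2829] ext [0.038 0.039] 120
scene z 0.0757 mid [0.4714 0.204 ] mean [0.4717 0.2029] ext [0.039 0.038] 124
scene z 0.0758 mid [0.5551 0.3143] mean [0.5563 0.3133] ext [0.039 0.038] 130
scene z 0.0760 mid [0.5776 0.2352] mean [0.5779 0.2337] ext [0.04  0.039] 137
```

View pics/tm.png

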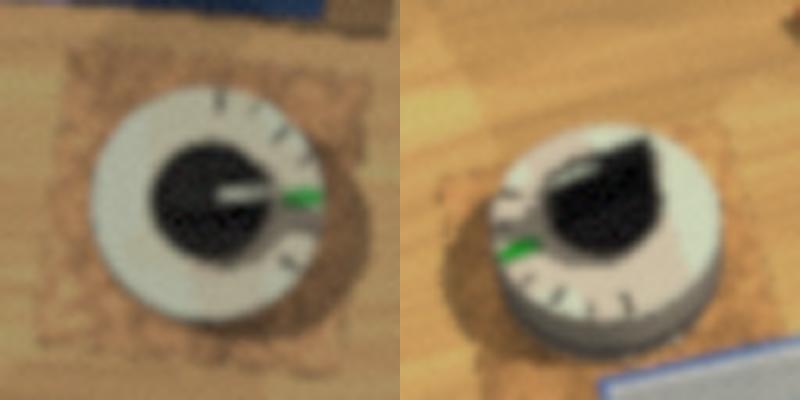

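The pointer now meets the green mark at (300,198), the timer hasn't moved on its pad, and all four jars are home on the tray. Handing in.

```bash
python3 -c "
from station import order; print(order.close_job())"
```

```text
the job is handed in; nothing more can be done
None
```

I handed the job in at about 98 s. The lid is on the blue mat, all four jars stand on the tray with caps home, the dial is at the green mark and the timer is still square on its pad; the hand-in call returned no verdict.

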